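Make up the smear-staining caddy

ROBOT

A 6-joint arm with a two-finger parallel gripper is mounted at the origin on a cart in front of the work surface, level with it; the furniture and walls round the work are solid. World frame = base frame: x ahead of the robot, y to its left, z up, the work surface at z = 0. Lengths are in mm, angles in rad, forces in N, time in s.
With the tool pointing down it reaches from about 250 to 725 mm from the base axis. Payload 4 kg.
Tool frame: the origin (TCP) lies at the very end of the fingers, on their centre line; the grasp point (between the pads) lies 19 mm behind it; x points along the fingers, z is the direction in which the jaws open and shut, and the axes are right-handed (so a half turn about x gives the same grasp; the last joint's range is limited). The gripper opens to 85 mm and grips with 20 to 120 N. Pads are 22 mm wide; open, the fingers measure 114 mm over their backs; the gripper's body (76 mm by 85 mm) begins 54 mm behind the grasp point. The pads swing forward as they close: fully open they stand 13 mm farther back than shut.
Start: joints at [-1.143, 0.241, 0.005, 1.335, 0, 1.571], TCP at [207.433, -454.941, 231.306] pointing down, gripper open.
Joint ranges: [-2.72, 2.72], [-1.05, 1.87], [-1.09, 1.28], [-1.99, 2.15], [-1.42, 1.44], [-3.14, 3.14]. Speed limits (rad/s): [2.79, 2.79, 3.14, 3.14, 3.14, 3.14].

INTERFACE

Orientations are given as a unit quaternion [x, y, z, w].
In Python, from workcell import sensors, cams, order gives the robot as it stands. The module is installed in compiled form; this text tells all that it offers.
- The arm moves only by the shell command python3 -m inch 'ROWS' [FORCE]. ROWS is a JSON object of lists of equal length, an entry for each row: "offset": the shift along the tool's x, y, z in units of 60 mm (1.0 is 60 mm), a list of three; "angular": the turn, a rotation vector about the tool's x, y, z in units of 6 degrees (1.0 is 6 degrees), a list of three; "jaw": the opening in per cent of the stroke, from 0 (shut) to 100 (fully open). A call has 1 to 12 rows; each row is the pose to reach, as a shift and turn from the pose commanded when the call began, along the tool's axes at that moment; what a row does not reach only later rows make up. A row lasts 1/8 s, in which the tool goes at most 62.5 mm and 10.7 degrees, less where a joint would pass 70% of its speed; a pose out of reach is approached as far as the arm can. A call with a gripper value outside its range is refused whole. The fingers move at their own pace and stop on an object; FORCE is the grip in N (left out, the last holds). Time passes only in rows, so rows that repeat a pose let the fingers close. It gives the time, the measured TCP pose, the force and the opening at its end, in the units of the state.
- sensors.get_obs(): the state, without advancing time (a new reading comes with each control period).
- cams.capture(name): name is "scene" or "top" or "wrist"; returns a dict with "image" (384x512x3 uint8, red, green, blue), "fx", "fy", "cx", "cy" (pixels), "rvec" (rotation vector, rad) and "tvec" (3), from world to camera coordinates, as OpenCV has them; the wrist camera has in their place "T_tool_cam" (4x4, takes a point from camera to tool coordinates, whose origin is the TCP and whose axes are the tool frame's). Camera axes: x right, y down, z forward; pixel columns grow to the right and rows downward; lengths in mm; the calibration is good to about 2 mm. A picture is of the moment at which its call begins: read the wrist's pose just before it. There is no depth.
- order.finish_job(): hands the job in, once; it reports no verdict.
The state is a dict: "time": time; "joint_positions": joint angles; "qd": joint speeds; "joint_torque": joint torques, N m; "ee_pos": TCP position; "eef_rot": TCP orientation; "ft_force": force on the tool from outside, world axes, zero at the start; "moment": the same for the moment, N m; "finger_gap": finger opening in mm.
Only numpy, scipy, OpenCV 4.12 (cv2) and the standard library are available. Lean on these libraries where they do the work, as an engineer would, in place of code of your own. Each camera call takes 0.05 s, during which the arm holds its last target.

TASK

Make up the grey caddy for staining blood smears: stand the two big brown dropper bottles of stain in its two large wells, the small dropper bottle of immersion oil in the small well, and lay the timer in the square pocket so that it reads the right way up from the caddy's front (display to the wells, buttons to the front). Keep the bottles upright, and leave the strip tube, the tally counter and everything else where they are.

Things in the scene. Friction and masses are not known exactly. Their poses are not given: they have to be found in the camera images.
- caddy: Grey caddy, fixed, 146 (x) by 156 mm (y); origin under its centre, +x to its back, +y left. All floors 6 mm above the worktop. Two 52 mm wells in the back block (34 mm high) at x 41, y 36 and -36 mm. Small 43 mm well in a 54 mm square block, 28 mm high, at x -34, y -47. Timer pocket 74 (x) by 70 mm (y) at x -30, y 36, rim top 12 mm above the worktop; deck just as low between it and small block.
- stain_a: Brown glass dropper bottle of stain with black cap, 44 mm round, 108 mm high, 75 g; origin at the centre of its underside, z up. Body 44 mm wide up to the shoulder (top of shoulder 70 mm), cap 26 mm wide from 70 to 88 mm, then a 14 mm rubber teat. Alike in shape to stain_b; either may go in either large well.
- stain_b: The other brown glass dropper bottle of stain with black cap; sizes and origin as stain_a.
- oil_bottle: Small dropper bottle of immersion oil, 35 mm round, 86 mm high, 60 g; origin at the centre of its underside, z up. Shoulder ends at 56 mm, cap 25 mm wide from 56 to 71 mm, then a 14 mm teat.
- timer: Flat white timer, 64 mm (its x) by 60 mm (its y) by 19 mm high (straight sides to 16 mm), 60 g, lying face up; origin at the centre of its underside. +x is the display side, the three buttons lie to -x. Grip it across its 60 mm width (along its y).
- timer_display (a point): Point on the timer's face at the middle of its display, 20 mm from the timer's origin along its +x and 17 mm up.
- microscope: Microscope, fixed, always in the same place to the right of the caddy: 395 mm (x) by 238 mm (y), 449 mm high; origin under its middle on the worktop. Not part of the job; keep arm and gripper clear of it. A 240 mm high bottle also stands well to the left, 0.48 m ahead and 0.60 m left of the robot.
- strip_tube: White plastic tube of test strips with snap cap, 43 mm round (cap 49), 126 mm high; origin at the centre of its underside. Does not belong in the caddy; stays where it is.
- tally_counter: Round grey thumb counter, 43 mm across, 25 mm high, with a small number window and a black knob at its side; origin under its middle. Does not belong in the caddy; stays.
Not all that is in view belongs to the job. Leave any green, red or yellow look-alike of the timer alone.

How it is judged (in metres and radians):
At the end, for the whole second after the job is handed in: Each stain bottle stands upright on the floor of its own large well, the oil bottle in the small well (all within 9 mm of centre), the timer flat in its pocket (10 mm), display to the caddy's back within 20 degrees; all at rest; strip tube and tally counter moved under 30 mm (((x of stain_a in the frame of caddy between 0.032 and 0.05 m and y of stain_a in the frame of caddy between 0.027 and 0.045 m) or (x of stain_a in the frame of caddy between 0.032 and 0.05 m and y of stain_a in the frame of caddy between -0.045 and -0.027 m)) and z of each of stain_a, stain_b, oil_bottle, timer in the frame of caddy below 0.011 m and angle between each of stain_a, stain_b, oil_bottle, timer's own z axis and vertical below 0.12 rad and linear speed of each of stain_a, stain_b, oil_bottle, timer below 0.02 m/s and angular speed of each of stain_a, stain_b, oil_bottle, timer below 0.2 rad/s and ((x of stain_b in the frame of caddy between 0.032 and 0.05 m and y of stain_b in the frame of caddy between 0.027 and 0.045 m) or (x of stain_b in the frame of caddy between 0.032 and 0.05 m and y of stain_b in the frame of caddy between -0.045 and -0.027 m)) and x of oil_bottle in the frame of caddy between -0.043 and -0.025 m and y of oil_bottle in the frame of caddy between -0.056 and -0.038 m and x of timer in the frame of caddy between -0.04 and -0.02 m and y of timer in the frame of caddy between 0.026 and 0.046 m and angle between the x axis of timer and the x axis of caddy, either way round below 0.35 rad and distance of each of strip_tube, tally_counter from where it was at the start of the episode below 0.03 m and x of timer_display in the frame of caddy above -0.025 m); the robot touches nothing.
It fails at once if the strip tube or tally counter is knocked over or carried off (distance of any of strip_tube, tally_counter from where it was at the start of the episode above 0.05 m or angle between any of strip_tube, tally_counter's own z axis and vertical above 0.6 rad).
It fails at once if a dropper bottle is tipped over (angle between any of stain_a, stain_b, oil_bottle's own z axis and vertical above 0.8 rad).
It also fails if it takes over 109 s, if anything falls off the work surface, if the arm or the gripper's body presses on something with over 40 N, if the wrist force passes 120 N, or if a joint passes its speed limit or range.

## Working session

There is one attempt and no reset: what is moved stays moved. The work goes in short steps, Python scripts to look and compute and a shell command to move; the robot and the scene stay as the last step left them, time stands still between calls to the robot, and variables do not carry over. Pictures are saved under pics/ and viewed, and the job is handed in when it is done.

```bash
mkdir -p pics
cat > h.py <<'E'
import numpy as np, cv2, json
from workcell import sensors, cams, order
from scipy.spatial.transform import Rotation as R
def snap(name,fn):
    o=sensors.get_obs(); c=cams.capture(name); cv2.imwrite('pics/'+fn,c['image'][:,:,::-1]); 
    c['obs']=o; np.save('pics/'+fn[:-4]+'.npy',c,allow_pickle=True); return c
def cam_pose(c):
    if 'T_tool_cam' in c:
        o=c['obs']; T=np.eye(4); T[:3,:3]=R.from_quat(o['eef_rot']).as_matrix(); T[:3,3]=o['ee_pos']
        M=T@np.array(c['T_tool_cam']); return M[:3,:3],M[:3,3]
    Rw=cv2.Rodrigues(np.array(c['rvec'],float))[0]; return Rw.T,-Rw.T@np.array(c['tvec'],float).ravel()
def ray(c,u,v):
    Rc,p=cam_pose(c); d=Rc@np.array([(u-c['cx'])/c['fx'],(v-c['cy'])/c['fy'],1]); return p,d
def onz(c,u,v,z):
    p,d=ray(c,u,v); return p+d*(z-p[2])/d[2]
def proj(c,P):
    Rc,p=cam_pose(c); q=Rc.T@(np.array(P,float)-p); return c['fx']*q[0]/q[2]+c['cx'],c['fy']*q[1]/q[2]+c['cy']
def load(fn): return np.load('pics/'+fn+'.npy',allow_pickle=True).item()
E
python3 - <<'E'
from h import *
o=sensors.get_obs(); print(o)
for n in ['scene','top','wrist']:
    c=snap(n,n+'0.png'); print(n,cam_pose(c)[1].round(), c['fx'])
print(R.from_quat(o['eef_rot']).as_matrix().round(3), c['T_tool_cam'])
E
```

```text
{'time': 0.0, 'joint_positions': array([-1.14301338e+00,  2.41425492e-01,  3.73359794e-03,  1.33518571e+00,
        1.08486492e-05,  1.57079098e+00]), 'qd': array([ 0.00106635,  0.00203099, -0.00035097, -0.00089596,  0.00133289,
        0.00014831]), 'joint_torque': array([ 3.79860730e-04, -3.72320402e+01,  2.52406508e+01,  1.69039622e-02,
        1.31734197e-05,  1.37895551e-06]), 'ee_pos': array([ 207.17214888, -454.37637304,  230.41027301]), 'eef_rot': array([ 0.38287345,  0.59535582, -0.38207097,  0.59412216]), 'ft_force': array([-0.04586053,  0.06753563, -0.53997218]), 'moment': array([-0.03551363, -0.01680481,  0.00795832]), 'finger_gap': 85.76176117526886}
scene [-102.  900.  510.] 358.3710327064633
top [ 300.  285. 1225.] 492.4403115507696
wrist [ 281. -421.  373.] 334.86103980397564
[[-0.001  0.91   0.415]
 [ 0.002  0.415 -0.91 ]
 [-1.     0.    -0.002]] [[-9.25336614e-04 -3.10711067e-01  9.50503959e-01 -1.42510167e+02]
 [ 6.92784170e-04 -9.50504337e-01 -3.10710516e-01  8.08789467e+01]
 [ 9.99999332e-01  3.70982280e-04  1.09479217e-03 -2.76954591e-01]
 [ 0.00000000e+00  0.00000000e+00  0.00000000e+00  1.00000000e+00]]
```

View pics/scene0.png

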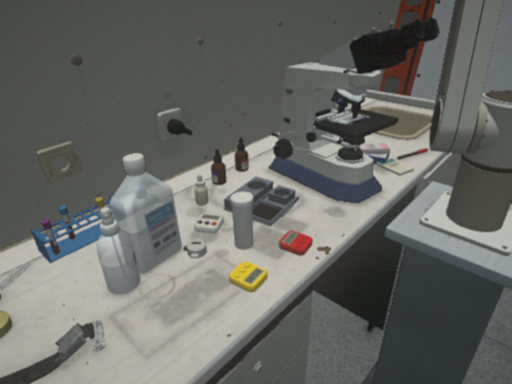

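View pics/top0.png

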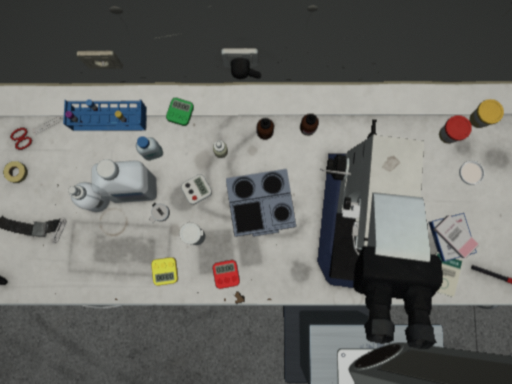

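View pics/wrist0.png

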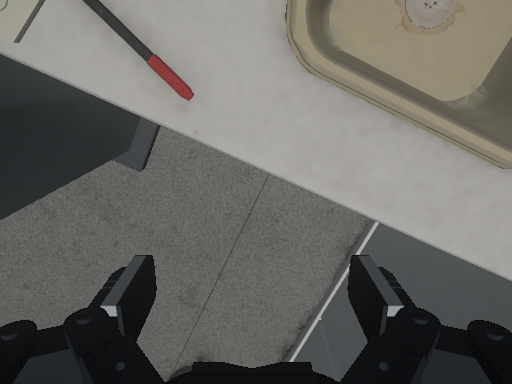

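Run:
```python
from h import *
c=load('top0'); print(cam_pose(c)); 
for P in [(0,0,0),(200,0,0),(400,0,0),(400,-400,0),(207,-455,230)]: print(P,proj(c,P), proj(load('scene0'),P))
for u,v in [(320,285),(325,155),(372,122),(358,285),(440,310),(425,135),(265,128),(309,123),(220,148),(196,189),(260,203),(192,233),(160,212),(290,170),(228,178),(234,236),(296,228),(100,250)]: print(u,v,onz(c,u,v,0).round()[:2],onz(c,u,v,100).round()[:2], onz(c,u,v,400).round()[:2])
im=cv2.imread('pics/top0.png')[80:320,140:460]; cv2.imwrite('pics/top0c.png',cv2.resize(im,None,fx=2.5,fy=2.5,interpolation=2))
im=cv2.imread('pics/scene0.png')[20:300,170:490]; cv2.imwrite('pics/scene0c.png',cv2.resize(im,None,fx=2.1,fy=2.1,interpolation=2))
```

```text
(array([[-3.84822734e-04, -9.88440108e-01,  1.51611362e-01],
       [-9.99944537e-01,  1.97606299e-03,  1.03449933e-02],
       [-1.05249999e-02, -1.51598972e-01, -9.88386046e-01]]), array([ 300.16422231,  285.05630958, 1224.94095296]))
(0, 0, 0) (np.float64(377.7217095333947), np.float64(389.9488564020078)) (np.float64(471.7863020697903), np.float64(220.77240551912996))
(200, 0, 0) (np.float64(374.4791339299493), np.float64(303.1288295468697)) (np.float64(393.2797453384233), np.float64(194.39810122244472))
(400, 0, 0) (np.float64(371.39735988017253), np.float64(220.61426751821858)) (np.float64(331.3386723094221), np.float64(173.5889767805195))
(400, -400, 0) (np.float64(533.4152728011917), np.float64(220.41309819382695)) (np.float64(386.9865011888294), np.float64(137.7725608685924))
(207, -455, 230) (np.float64(635.7852154000184), np.float64(309.45114280659726)) (np.float64(461.73567929206763), np.float64(81.08053386998571))
320 285 [243. 131.] [248. 143.] [262. 181.]
325 155 [567. 111.] [545. 125.] [480. 168.]
372 122 [653. -11.] [624.  13.] [538.  86.]
358 285 [243.  38.] [248.  59.] [262. 119.]
440 310 [ 184. -157.] [ 193. -121.] [222. -13.]
425 135 [ 618. -144.] [ 592. -109.] [514.  -4.]
265 128 [638. 263.] [610. 265.] [528. 270.]
309 123 [651. 150.] [622. 161.] [536. 194.]
220 148 [586. 378.] [562. 370.] [492. 348.]
196 189 [480. 437.] [465. 425.] [421. 388.]
260 203 [444. 276.] [433. 277.] [397. 279.]
192 233 [370. 446.] [364. 432.] [347. 393.]
160 212 [422. 527.] [412. 507.] [382. 448.]
290 170 [528. 200.] [510. 207.] [454. 228.]
228 178 [508. 357.] [491. 351.] [440. 334.]
234 236 [362. 341.] [357. 337.] [342. 323.]
296 228 [382. 187.] [375. 195.] [355. 219.]
100 250 [328. 673.] [326. 641.] [319. 546.]
```

View pics/top0c.png

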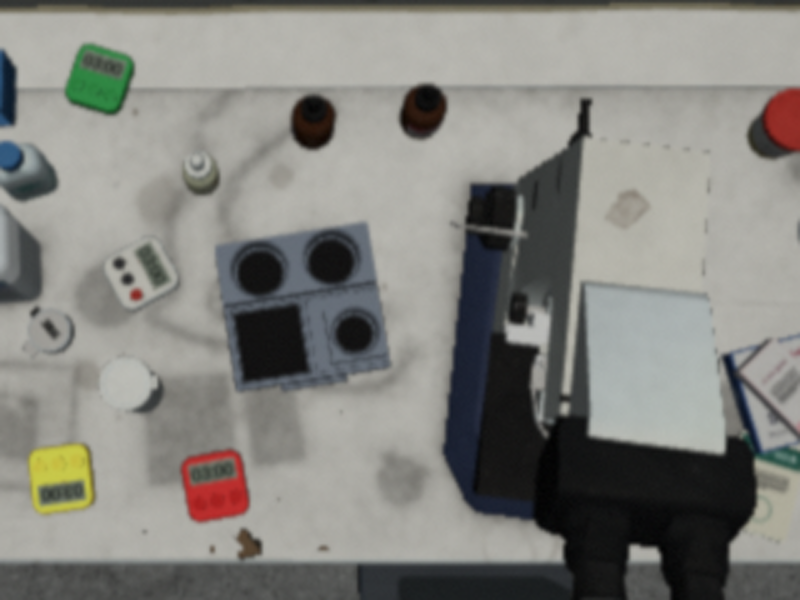

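View pics/scene0c.png

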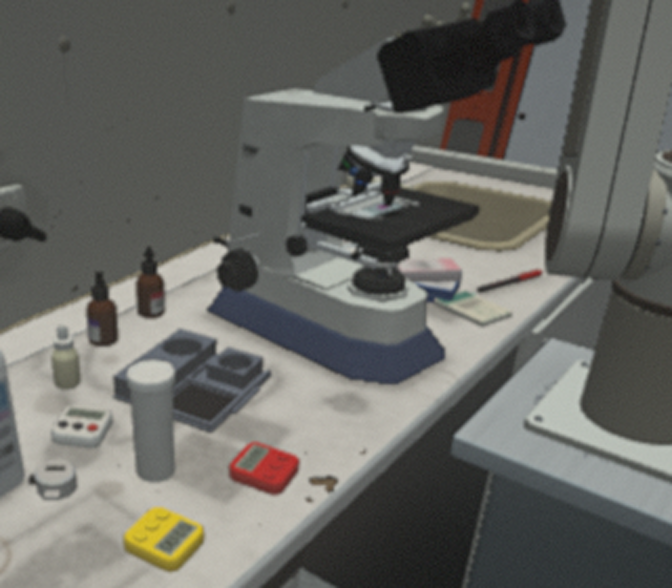

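```bash
python3 -m inch '{"offset":[[-1,0,0],[-2,0,0],[-3,0,0],[-4,0,0],[-4,0,0]],"angular":[[0,0,0],[0,0,0],[0,0,0],[0,0,0],[0,0,0]],"jaw":[100,100,100,100,100]}' 40
python3 - <<'E'
from h import *
o=sensors.get_obs(); print(o['joint_positions'].round(3),o['ee_pos'].round(1),o['time'])
c=load('top0')
for u,v in [(380,340),(418,340),(362,295),(440,295),(362,255),(360,140),(425,140)]: print(onz(c,u,v,440).round()[:2],onz(c,u,v,380).round()[:2])
E
```

```text
time: 0.78
ee_pos: [208.0, -456.2, 476.9]
eef_rot: [0.38, 0.591, -0.385, 0.598]
ft_force: [0.0, -0.3, 0.3]
finger_gap: 85.4
[-1.143  0.295  0.722  1.985  0.     1.571] [ 208.  -456.2  476.9] 0.775
[181.  96.] [172.  82.]
[181.  38.] [172.  19.]
[248. 121.] [244. 109.]
[248.   0.] [244. -21.]
[310. 119.] [311. 106.]
[496. 116.] [511. 103.]
[496.  10.] [510. -11.]
```

```bash
python3 -m inch '{"offset":[[-0.6,0,0],[-0.6,0.66,-0.74],[-0.6,1.33,-1.49],[-0.6,1.99,-2.23],[-0.6,2.66,-2.98],[-0.6,3.32,-3.72],[-0.6,3.98,-4.46],[-0.6,4.65,-5.2],[-0.6,5.31,-5.95],[-0.6,5.98,-6.7],[-0.6,6.64,-7.44],[-0.6,7.3,-8.18]],"angular":[[0,0,0],[-1.3,0,0],[-2.6,0,0],[-3.9,0,0],[-5.2,0,0],[-6.5,0,0],[-7.8,0,0],[-9.1,0,0],[-10.4,0,0],[-11.7,0,0],[-13,0,0],[-14.3,0,0]],"jaw":[100,100,100,100,100,100,100,100,100,100,100,100]}' 40
python3 - <<'E'
from h import *
o=sensors.get_obs(); print(o['joint_positions'].round(3),o['ee_pos'].round(1),o['time'])
print(R.from_quat(o['eef_rot']).as_matrix().round(3))
c=snap('wrist','w1.png')
E
```

```text
time: 2.28
ee_pos: [402.3, 175.3, 506.2]
eef_rot: [-0.127, 0.696, 0.126, 0.695]
ft_force: [1.0, -0.4, 0.6]
finger_gap: 84.8
[ 0.411  0.195  0.67   2.049 -0.     1.622] [402.3 175.3 506.2] 2.275
[[-0.001 -0.352  0.936]
 [-0.001  0.936  0.352]
 [-1.    -0.    -0.002]]
```

View pics/w1.png

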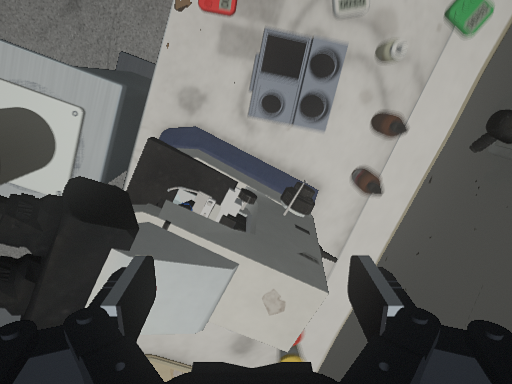

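```bash
python3 -m inch '{"offset":[[0,0.9,0.6],[0,1.8,1.2],[0,2,1.2],[0,2,1.2]],"angular":[[-0.5,0,0],[-1,0,0],[-1,0,0],[-1,0,0]],"jaw":[100,100,100,100]}' 40
python3 - <<'E'
from h import *
o=sensors.get_obs(); print(o['joint_positions'].round(3),o['ee_pos'].round(1),o['time'])
c=snap('wrist','w2.png')
E
```

```text
time: 2.82
ee_pos: [427.5, 311.1, 504.1]
eef_rot: [-0.162, 0.689, 0.161, 0.688]
ft_force: [1.0, 0.3, -0.6]
finger_gap: 85.6
[ 0.629  0.43   1.006  2.149 -0.     1.739] [427.5 311.1 504.1] 2.825
```

View pics/w2.png

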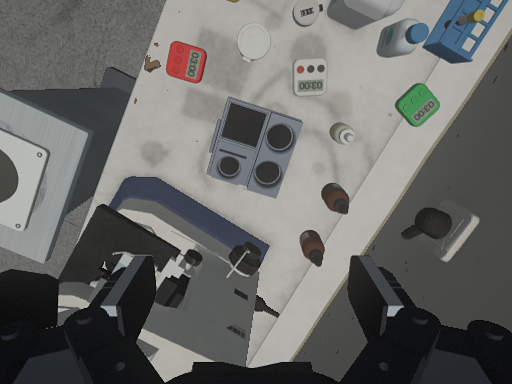

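Run:
```python
import cv2
im=cv2.imread('pics/w2.png')[50:270,190:390]; cv2.imwrite('pics/w2c.png',cv2.resize(im,None,fx=2.7,fy=2.7,interpolation=2))
im=cv2.imread('pics/top0.png')[100:260,140:340]; cv2.imwrite('pics/top0d.png',cv2.resize(im,None,fx=3.5,fy=3.5,interpolation=2))
```

```text
(no output)
```

View pics/w2c.png

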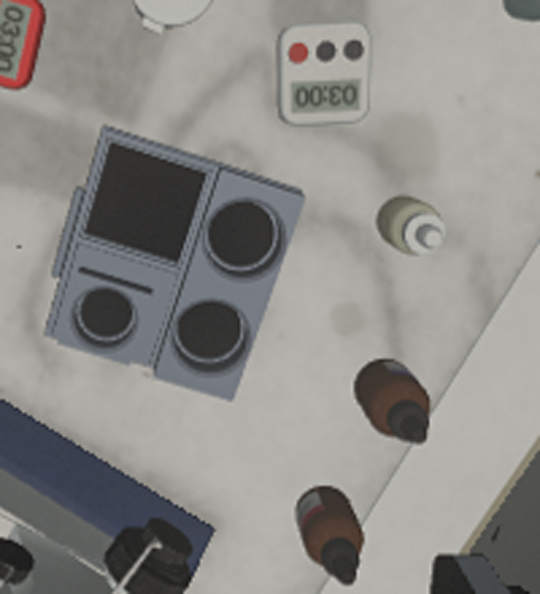

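View pics/top0d.png

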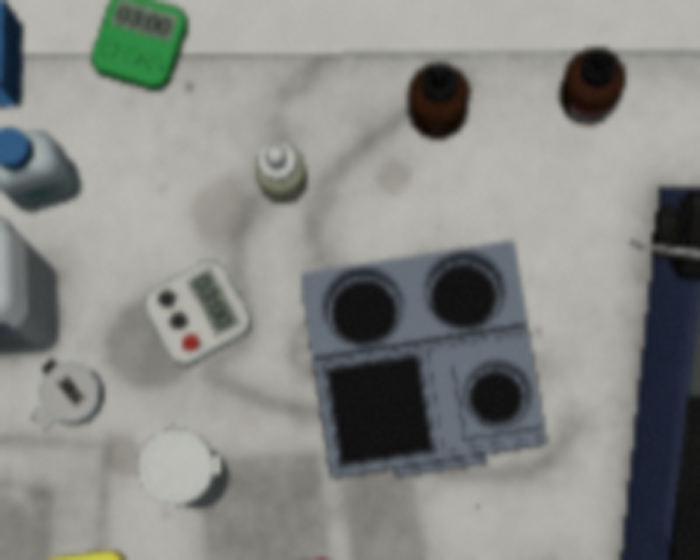

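Run:
```python
from h import *
c=load('w2'); f=lambda u,v,z: onz(c,190+u/2.7,50+v/2.7,z)[:2]
t=load('top0'); g=lambda u,v,z: onz(t,140+u/3.5,100+v/3.5,z)[:2]
for nm,h,L in [('w2',f,[(243,235,34),(210,334,34),(106,313,28)]),('top',g,[(363,304,34),(465,290,34),(496,395,28)])]:
    P=[h(*q) for q in L]; d=P[0]-P[1]; print(nm,[p.round(1) for p in P],np.linalg.norm(d))
    A=np.array([[41,36],[41,-36],[-34,-47]],float); B=np.array(P)
    a=A-A.mean(0);b=B-B.mean(0); th=np.arctan2((a[:,0]*b[:,1]-a[:,1]*b[:,0]).sum(),(a*b).sum())
    Rm=np.array([[np.cos(th),-np.sin(th)],[np.sin(th),np.cos(th)]]); o=B.mean(0)-Rm@A.mean(0); print('caddy',o.round(1),np.degrees(th).round(1),(B-(A@Rm.T+o)).round(1).tolist())
    for n,p in dict(A=(41,36),B=(41,-36),oil=(-34,-47),tim=(-30,36)).items(): print(n,(Rm@p+o).round(1))
# objects
print('timer corners', [f(u,v,16).round(1) for u,v in [(281,28),(367,24),(369,119),(284,125)]])
print('timer disp', f(325,96,18).round(1),'btn',f(326,51,19).round(1))
print('timer top view', [g(u,v,16).round(1) for u,v in [(147,300),(212,262),(250,325),(188,364)]])
print('oil bottom body f: cap',f(424,233,71).round(1),'teat',f(431,237,86).round(1),' top cap',g(277,157,71).round(1))
print('st1 cap', f(405,420,88).round(1), f(413,435,108).round(1), g(438,82,88).round(1))
print('st2 cap', f(342,560,88).round(1),f(347,575,108).round(1), g(599,68,88).round(1))
```

```text
w2 [array([480.7, 320.9]), array([492.5, 249.5]), array([421.2, 229.2])] 72.41712590648687
caddy [446.6 279.6] 8.8 [[-0.9, -0.5], [-0.1, -0.8], [1.0, 1.2]]
A [481.6 321.4]
B [492.6 250.3]
oil [420.2 227.9]
tim [411.5 310.6]
top [array([480.3, 316.4]), array([490. , 245.1]), array([416.9, 223.8])] 72.0019342194549
caddy [444.4 275.1] 7.8 [[0.1, 0.1], [0.1, 0.1], [-0.2, -0.1]]
A [480.2 316.4]
B [489.9 245. ]
oil [417.1 224. ]
tim [409.8 306.8]
timer corners [array([442.5, 448.8]), array([491.2, 475.7]), array([522.5, 425.2]), array([473.4, 396.4])]
timer disp [488.5 424.7] btn [475.2 449.2]
timer top view [array([486.2, 470.5]), array([513.5, 424.6]), array([468.1, 397. ]), array([440.4, 440.5])]
oil bottom body f: cap [577.7 377. ] teat [578.1 377. ]  top cap [576.9 374.7]
st1 cap [625.5 266.5] [627.1 264.2] [624.8 264.3]
st2 cap [640.2 158. ] [640.  157.7] [634.2 154.7]
```

Run:
```python
from h import *
w=load('w1'); t=load('top0'); s=load('scene0'); w2=load('w2')
def tri(*L):
    A=np.zeros((3,3));b=np.zeros(3)
    for c,u,v in L:
        p,d=ray(c,u,v); d=d/np.linalg.norm(d); M=np.eye(3)-np.outer(d,d); A+=M;b+=M@p
    x=np.linalg.solve(A,b); return x.round(),[np.hypot(*(np.array(proj(c,x))-(u,v))).round(1) for c,u,v in L]
print('back left top',tri((w,327,292),(t,140+583/2.5,80+138/2.5),(s,170+245/2.1,20+98/2.1)))
print('back left top',tri((w,327,292),(t,140+583/2.5,80+138/2.5)))
print('junction',tri((w,238,265),(t,140+583/2.5,80+284/2.5)))
print('front plate',tri((w,145,222),(t,140+587/2.5,80+437/2.5)))
print('base back left corner',tri((w,318,190),(t,140+472/2.5,80+185/2.5)))
print('base back left corner',tri((w2,269,245),(t,140+472/2.5,80+185/2.5)))
print('base front left corner',tri((w,165,137),(t,140+445/2.5,80+455/2.5)))
print('rod tip',tri((w2,250,245),(t,140+452/2.5,80+224/2.5)))
```

```text
back left top (array([537.,  65., 316.]), [np.float64(1.0), np.float64(0.6), np.float64(0.0)])
back left top (array([537.,  65., 316.]), [np.float64(1.0), np.float64(0.6)])
junction (array([424.,  73., 335.]), [np.float64(2.1), np.float64(1.2)])
front plate (array([313.,  63., 290.]), [np.float64(0.6), np.float64(0.4)])
base back left corner (array([567., 106.,  19.]), [np.float64(1.2), np.float64(0.9)])
base back left corner (array([572., 101.,  -3.]), [np.float64(0.8), np.float64(0.7)])
base front left corner (array([301., 164., 265.]), [np.float64(3.7), np.float64(2.1)])
rod tip (array([509., 138., 116.]), [np.float64(0.9), np.float64(0.7)])
```

Run:
```python
from h import *
from scipy.optimize import least_squares
D=[([.2414,.0037,1.3352],[207.17,-454.38,230.41]),([.295,.722,1.985],[208,-456.2,476.9]),([.195,.67,2.049],[402.3,175.3,506.2]),([.43,1.006,2.149],[427.5,311.1,504.1])]
def f(p):
    L1,L2,c,a=p; r=[]
    for q,P in D:
        ph=q[1]-q[0]; pit=q[2]+q[0]-q[1]
        r+= [L1*np.sin(q[0])+L2*np.cos(ph)+a*np.sin(-ph)*0 -np.hypot(P[0],P[1]), L1*np.cos(q[0])+L2*np.sin(ph)+c-P[2]]
    return r
s=least_squares(f,[500,390,-160,0]); print(s.x.round(1),np.round(s.fun,1))
c=snap('scene','s1.png'); im=c['image'][:,:,::-1][0:260,150:512]; cv2.imwrite('pics/s1c.png',cv2.resize(im,None,fx=2.1,fy=2.1,interpolation=2))
```

```text
[ 486.7  391.5 -150.7    0. ] [-2.6 -0.7 -3.6  0.2  3.6 -0.4  2.5  0.8]
```

View pics/s1c.png

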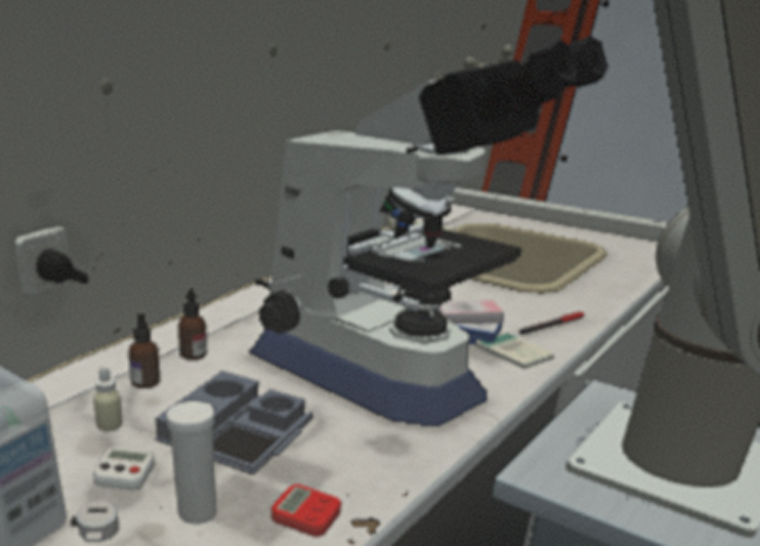

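Run:
```python
from h import *
t=load('top0'); s=load('s1')
def tri(*L):
    A=np.zeros((3,3));b=np.zeros(3)
    for c,u,v in L:
        p,d=ray(c,u,v); d=d/np.linalg.norm(d); M=np.eye(3)-np.outer(d,d); A+=M;b+=M@p
    x=np.linalg.solve(A,b); return x.round(),[np.hypot(*(np.array(proj(c,x))-(u,v))).round(1) for c,u,v in L]
e=(s,150+595/2.1,60/2.1)
print('left eyepiece',tri(e,(t,380,340)),'right', tri(e,(t,418,340)))
print('bino left front corner', tri((s,150+435/2.1,150/2.1),(t,358,258)), tri((s,150+425/2.1,90/2.1),(t,358,262)))
print('bino left rear', tri((s,150+530/2.1,105/2.1),(t,355,300)))
# shoulder
p,d=ray(s,150+690/2.1,250/2.1)
for y in (60,100,140): print(p+d*(y-p[1])/d[1])
```

```text
left eyepiece (array([169.,  90., 431.]), [np.float64(6.5), np.float64(7.8)]) right (array([177.,  33., 428.]), [np.float64(1.1), np.float64(1.4)])
bino left front corner (array([304., 104., 337.]), [np.float64(1.0), np.float64(1.3)]) (array([305., 121., 401.]), [np.float64(3.1), np.float64(4.1)])
bino left rear (array([220., 115., 390.]), [np.float64(9.5), np.float64(11.5)])
[ 40.00429183  60.         266.50100178]
[ 33.22616786 100.         278.1150735 ]
[ 26.44804388 140.         289.72914523]
```

```bash
cat >> h.py <<'E'
def tgt(phi,tilt):
    p,t=np.radians(phi),np.radians(tilt)
    x=np.array([np.sin(t)*np.cos(p),np.sin(t)*np.sin(p),-np.cos(t)]); z=np.array([-np.sin(p),np.cos(p),0]); y=np.cross(z,x)
    return np.stack([x,y,z],1)
def plan(Rt,P):
    o=sensors.get_obs(); Rc=R.from_quat(o['eef_rot']).as_matrix()
    rv=R.from_matrix(Rc.T@Rt).as_rotvec(degrees=True)/6; off=Rc.T@(np.array(P,float)-o['ee_pos'])/60
    print('q',o['joint_positions'].round(2),'pos',o['ee_pos'].round(1),'t',o['time'],'F',o['ft_force'].round(1),'gap',round(o['finger_gap'],1)); print('offset',off.round(3),'angular',rv.round(2))
    return Rc
def axes():
    Rc=R.from_quat(sensors.get_obs()['eef_rot']).as_matrix(); print('x',Rc[:,0].round(3),'y',Rc[:,1].round(3),'z',Rc[:,2].round(3))
def tri(*L):
    A=np.zeros((3,3));b=np.zeros(3)
    for c,u,v in L:
        p,d=ray(c,u,v); d=d/np.linalg.norm(d); M=np.eye(3)-np.outer(d,d); A+=M;b+=M@p
    x=np.linalg.solve(A,b); return x.round(1),[np.hypot(*(np.array(proj(c,x))-(u,v))).round(1) for c,u,v in L]
E
python3 - <<'E'
from h import *
t=load('top0');w2=load('w2');w=load('w1')
print('cord',tri((w2,280,318),(t,374,121)),tri((w,340,262),(t,374,121)))
# above stain2: grasp pt on axis
Rt=tgt(-12,25)
plan(Rt,np.array([560,220,300.]))
E
```

```text
cord (array([634.7,   8.3,  92.1]), [np.float64(3.1), np.float64(2.6)]) (array([624.4,  17.8, 121.4]), [np.float64(3.3), np.float64(2.6)])
q [ 0.63  0.43  1.01  2.15 -0.    1.74] pos [427.3 309.2 506.4] t 2.925 F [-0.4 -0.2 -0.1] gap 85.4
offset [ 3.443 -2.312  1.319] angular [-8.49 -1.86 -3.87]
```

```bash
python3 -m inch '{"offset":[[0.3,-0.3,0.2],[0.7,-0.7,0.4],[1.3,-1.1,0.6],[2,-1.6,0.9],[2.7,-2,1.1],[3.44,-2.3,1.32],[3.44,-2.3,1.32],[3.44,-2.3,1.32]],"angular":[[-1.4,-0.3,-0.65],[-2.8,-0.6,-1.3],[-4.2,-0.9,-1.95],[-5.6,-1.2,-2.6],[-7,-1.5,-3.2],[-8.49,-1.86,-3.87],[-8.49,-1.86,-3.87],[-8.49,-1.86,-3.87]],"jaw":[100,100,100,100,100,100,100,100]}' 40
python3 - <<'E'
from h import *
axes(); plan(tgt(-12,25),[638,157,140])
c=snap('wrist','w3.png')
E
```

```text
time: 3.92
ee_pos: [561.6, 221.8, 304.2]
eef_rot: [-0.553, 0.438, 0.314, 0.635]
ft_force: [0.1, 0.2, 1.3]
finger_gap: 85.6
x [ 0.418 -0.085 -0.904] y [-0.884  0.192 -0.427] z [0.21  0.978 0.005]
q [ 0.52  0.16  0.    1.07 -0.28  0.68] pos [561.6 221.8 304.2] t 3.925 F [0.1 0.2 1.3] gap 85.6
offset [ 3.1   -0.164 -0.802] angular [-0.04  0.03  0.04]
```

View pics/w3.png

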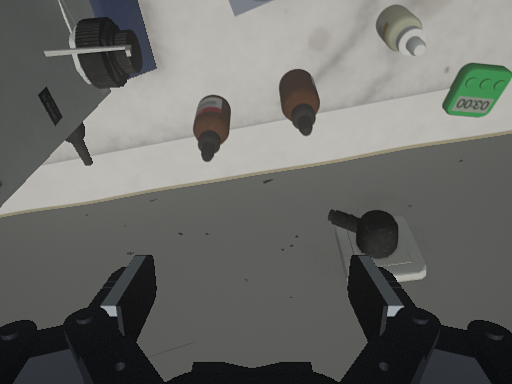

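Run:
```python
from h import *
c=load('w3'); im=cv2.imread('pics/w3.png')[0:180,170:450]; cv2.imwrite('pics/w3c.png',cv2.resize(im,None,fx=2.8,fy=2.8,interpolation=2))
for n,te,ba,z,r in [('s2',(207,154),(212,96),106,22),('s1',(306,129),(296,70),106,22),('oil',(419,47),(398,8),85,17.5)]:
    a=onz(c,*te,z)[:2]; b=onz(c,*ba,3)[:2]; p=cam_pose(c)[1][:2]; d=(b-p)/np.linalg.norm(b-p); print(n,a.round(1),(b+r*d).round(1))
```

```text
s2 [637.4 157.9] [642.2 149.7]
s1 [628.4 266.2] [633.  270.6]
oil [576.5 377.5] [578.8 395.9]
```

View pics/w3c.png

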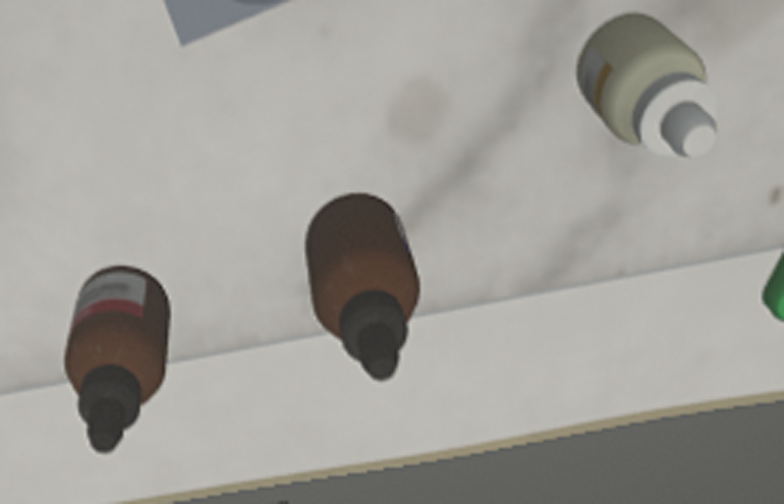

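```bash
python3 - <<'E'
from h import *
plan(tgt(-12,25),[597,165,145])
E
python3 -m inch '{"offset":[[0.8,0,-0.2],[1.6,0.2,-0.5],[2.2,0.35,-0.7],[2.75,0.5,-0.78],[2.75,0.5,-0.78]],"angular":[[0,0,0],[0,0,0],[0,0,0],[0,0,0],[0,0,0]],"jaw":[100,100,100,100,100]}' 40
python3 - <<'E'
from h import *
axes(); plan(tgt(-12,25),[647,155,34])
c=snap('wrist','w4.png');c=snap('scene','s2.png')
E
```

```text
q [ 0.52  0.16  0.01  1.07 -0.28  0.68] pos [562.8 223.  305.8] t 3.975 F [0.7 0.3 1.2] gap 85.3
offset [ 2.742  0.462 -0.844] angular [-0.04  0.06  0.07]
time: 4.6
ee_pos: [594.0, 168.1, 138.4]
eef_rot: [-0.553, 0.44, 0.315, 0.633]
ft_force: [1.1, 0.4, 0.6]
finger_gap: 85.4
x [ 0.414 -0.087 -0.906] y [-0.886  0.189 -0.423] z [0.208 0.978 0.001]
q [ 0.39  0.28 -0.29  0.63 -0.24  0.56] pos [594.  168.1 138.4] t 4.6 F [1.1 0.4 0.6] gap 85.4
offset [ 1.962 -0.088 -0.031] angular [-0.    0.01  0.  ]
```

View pics/w4.png

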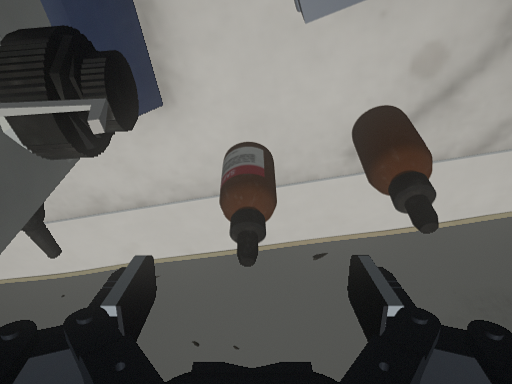

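View pics/s2.png

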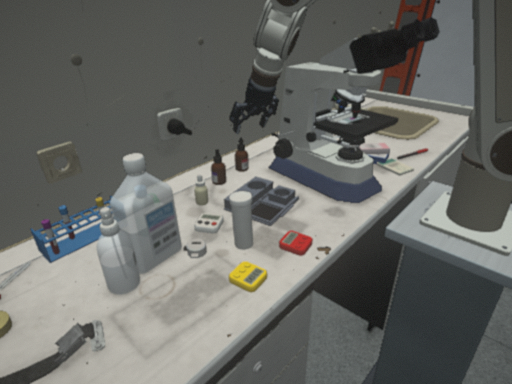

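Run:
```python
from h import *
c=load('w4');d=load('w3')
print('s2 teat',onz(c,248,261,106).round(1), 'tri teat', tri((c,248,261),(d,207,154)))
print('s1 teat',onz(c,427,226,106).round(1))
print('cam',cam_pose(c)[1].round())
print('knob',tri((c,137,95),(d,142,55)),'rod',tri((c,108,113),(d,130,50)))
b=onz(c,249,143,2)[:2];p=cam_pose(c)[1][:2];u=(b-p)/np.linalg.norm(b-p);print('base',b+22*u)
```

```text
s2 teat [641.7 156.5 106. ] tri teat (array([633.5, 159. , 111.8]), [np.float64(1.0), np.float64(0.6)])
s1 teat [629.6 265.  106. ]
cam [465. 196. 234.]
knob (array([534.1, 120.5,  70.8]), [np.float64(0.5), np.float64(0.3)]) rod (array([506.8, 142.5, 143.3]), [np.float64(1.9), np.float64(0.8)])
base [643.77005323 155.94146781]
```

Run:
```python
from h import *
c=load('w4');t=load('top0');d=load('w3')
im=c['image']; 
print('w4 col 320', [tuple(im[v,320]) for v in range(165,200,3)])
t0=t['image']; print('top col 290',[ (v,int(t0[v,290].mean())) for v in range(74,124,2)])
print('w4 col320',[ (v,int(im[v,320].mean())) for v in range(160,256,3)])
```

```text
w4 col 320 [(np.uint8(169), np.uint8(167), np.uint8(161)), (np.uint8(170), np.uint8(168), np.uint8(162)), (np.uint8(168), np.uint8(165), np.uint8(160)), (np.uint8(167), np.uint8(165), np.uint8(160)), (np.uint8(162), np.uint8(159), np.uint8(154)), (np.uint8(149), np.uint8(152), np.uint8(150)), (np.uint8(179), np.uint8(176), np.uint8(171)), (np.uint8(179), np.uint8(177), np.uint8(171)), (np.uint8(178), np.uint8(176), np.uint8(170)), (np.uint8(177), np.uint8(175), np.uint8(170)), (np.uint8(176), np.uint8(174), np.uint8(169)), (np.uint8(177), np.uint8(175), np.uint8(169))]
top col 290 [(74, 53), (76, 53), (78, 50), (80, 47), (82, 88), (84, 136), (86, 174), (88, 175), (90, 175), (92, 176), (94, 175), (96, 176), (98, 176), (100, 176), (102, 176), (104, 175), (106, 178), (108, 178), (110, 177), (112, 177), (114, 159), (116, 149), (118, 157), (120, 161), (122, 166)]
w4 col320 [(160, 168), (163, 168), (166, 166), (169, 165), (172, 163), (175, 162), (178, 152), (181, 172), (184, 174), (187, 175), (190, 175), (193, 174), (196, 174), (199, 175), (202, 175), (205, 174), (208, 175), (211, 176), (214, 175), (217, 174), (220, 174), (223, 174), (226, 172), (229, 172), (232, 173), (235, 174), (238, 125), (241, 129), (244, 91), (247, 90), (250, 90), (253, 86)]
```

Run:
```python
from h import *
c=load('w4');t=load('top0')
for z in (0,20,50,100): print(z,'w4 line1',onz(c,320,179,z).round()[:2],'line2',onz(c,320,238,z).round()[:2],'top line1',onz(t,290,115.5,z).round()[:2],'line2',onz(t,290,83,z).round()[:2])
```

```text
0 w4 line1 [676. 216.] line2 [762. 210.] top line1 [671. 199.] line2 [758. 198.]
20 w4 line1 [658. 214.] line2 [737. 209.] top line1 [665. 200.] line2 [751. 199.]
50 w4 line1 [631. 212.] line2 [699. 207.] top line1 [656. 202.] line2 [739. 201.]
100 w4 line1 [586. 208.] line2 [635. 204.] top line1 [640. 206.] line2 [721. 205.]
```

Run:
```python
from h import *
plan(tgt(-25,25),[603.5,173.5,139])
```

```text
q [ 0.39  0.28 -0.29  0.63 -0.24  0.56] pos [595.2 169.2 141.2] t 4.7 F [0.9 0.4 0.1] gap 85.2
offset [ 0.085 -0.092  0.099] angular [1.96 0.96 0.04]
```

```bash
python3 -m inch '{"offset":[[0.05,-0.05,0.05],[0.08,-0.1,0.1],[0.08,-0.1,0.1]],"angular":[[1,0.5,0],[1.96,0.96,0],[1.96,0.96,0]],"jaw":[100,100,100]}' 40
python3 - <<'E'
from h import *
axes(); plan(tgt(-25,25),[647.5,153,34])
c=snap('wrist','w5.png')
E
```

```text
time: 5.08
ee_pos: [603.5, 174.5, 139.2]
eef_rot: [-0.502, 0.498, 0.241, 0.665]
ft_force: [0.0, -0.4, 0.2]
finger_gap: 85.4
x [ 0.387 -0.179 -0.904] y [-0.821  0.38  -0.427] z [0.42  0.907 0.   ]
q [ 0.44  0.35 -0.19  0.74 -0.33  0.82] pos [603.5 174.5 139.2] t 5.075 F [ 0.  -0.4  0.2] gap 85.4
offset [ 1.934  0.009 -0.018] angular [0.02 0.01 0.04]
```

View pics/w5.png

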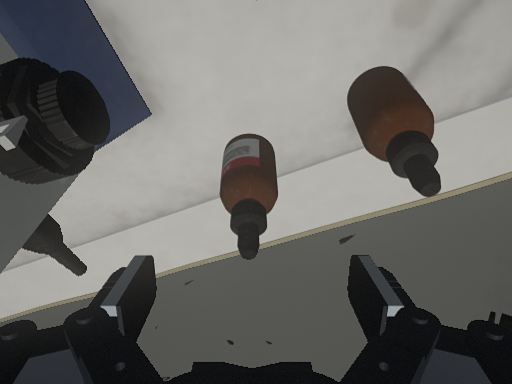

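```bash
python3 -m inch '{"offset":[[0.7,0,0],[1.3,0,0],[1.7,0,0],[1.93,0,0],[1.93,0,0],[1.93,0,0],[1.93,0,0],[1.93,0,0],[1.93,0,0],[1.93,0,0],[1.93,0,0],[1.93,0,0]],"angular":[[0,0,0],[0,0,0],[0,0,0],[0,0,0],[0,0,0],[0,0,0],[0,0,0],[0,0,0],[0,0,0],[0,0,0],[0,0,0],[0,0,0]],"jaw":[100,100,100,100,100,100,80,60,40,40,40,40]}' 40
python3 - <<'E'
from h import *
axes(); plan(tgt(-25,25),[647.5,153,34])
c=snap('wrist','w6.png')
E
```

```text
time: 6.62
ee_pos: [645.5, 151.1, 31.4]
eef_rot: [-0.501, 0.5, 0.241, 0.664]
ft_force: [-1.1, 1.0, 5.5]
finger_gap: 42.1
x [ 0.383 -0.182 -0.906] y [-0.821  0.382 -0.424] z [ 0.423  0.906 -0.003]
q [ 0.37  0.53 -0.23  0.5  -0.31  0.76] pos [645.5 151.1  31.4] t 6.625 F [-1.1  1.   5.5] gap 42.1
offset [-0.031 -0.034  0.042] angular [ 0.01 -0.03  0.01]
```

View pics/w6.png

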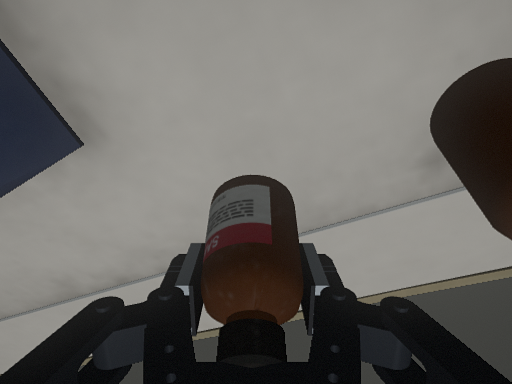

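```bash
python3 - <<'E'
from h import *
c=load('w6'); b=onz(c,252,176.5,1.5);p=cam_pose(c)[1];u=(b-p)[:2];u/=np.linalg.norm(u);bc=b[:2]+22*u;print('base c',bc, 'minus tcp',bc-c['obs']['ee_pos'][:2])
axes()
off=bc-c['obs']['ee_pos'][:2]
plan(tgt(-25,25),[*(np.array([491.5,247.5])-off),105])
E
python3 -m inch '{"offset":[[-0.4,-0.2,0],[-1,-0.5,0],[-1.36,-0.64,0],[-1.36,-0.64,0]],"angular":[[0,0,0],[0,0,0],[0,0,0],[0,0,0]],"jaw":[40,40,40,40]}' 40
```

```text
base c [643.16857632 153.44847372] minus tcp [-2.28793324  2.30972437]
x [ 0.383 -0.182 -0.906] y [-0.821  0.382 -0.424] z [ 0.423  0.906 -0.003]
q [ 0.37  0.53 -0.23  0.5  -0.31  0.76] pos [645.4 151.1  31.4] t 6.675 F [-1.5  2.1  6.3] gap 42.1
offset [-2.363  2.154  0.348] angular [ 0.01 -0.03  0.01]
time: 7.18
ee_pos: [646.0, 151.2, 122.3]
eef_rot: [-0.501, 0.5, 0.241, 0.664]
ft_force: [1.1, 0.4, -1.3]
finger_gap: 42.3
```

```bash
python3 - <<'E'
from h import *
axes();plan(tgt(-25,25),[494,245,105])
E
python3 -m inch '{"offset":[[-0.2,0.6,0.1],[-0.4,1.3,0.2],[-0.6,2,0.25],[-0.8,2.6,0.3],[-1,2.82,0.34],[-1,2.82,0.34],[-1,2.82,0.34]],"angular":[[0,0,0],[0,0,0],[0,0,0],[0,0,0],[0,0,0],[0,0,0],[0,0,0]],"jaw":[40,40,40,40,40,40,40]}' 40
python3 - <<'E'
from h import *
axes(); plan(tgt(-25,25),[494,245,105])
c=snap('wrist','w7.png');c=snap('scene','s3.png');c=snap('top','t3.png')
E
```

```text
x [ 0.384 -0.182 -0.905] y [-0.821  0.382 -0.425] z [ 0.423  0.906 -0.003]
q [ 0.37  0.42 -0.13  0.71 -0.31  0.76] pos [646.  151.2 122.3] t 7.175 F [ 1.1  0.4 -1.3] gap 42.3
offset [-0.996  2.8    0.346] angular [ 0.01 -0.02  0.02]
time: 8.05
ee_pos: [492.7, 244.7, 103.5]
eef_rot: [-0.501, 0.501, 0.241, 0.663]
ft_force: [-0.3, -0.4, -1.3]
finger_gap: 41.9
x [ 0.382 -0.183 -0.906] y [-0.821  0.382 -0.423] z [ 0.424  0.906 -0.004]
q [ 0.67  0.3  -0.36  0.71 -0.39  1.07] pos [492.7 244.7 103.5] t 8.05 F [-0.3 -0.4 -1.3] gap 41.9
offset [-0.016 -0.027  0.014] angular [ 0.01 -0.04  0.01]
```

View pics/w7.png

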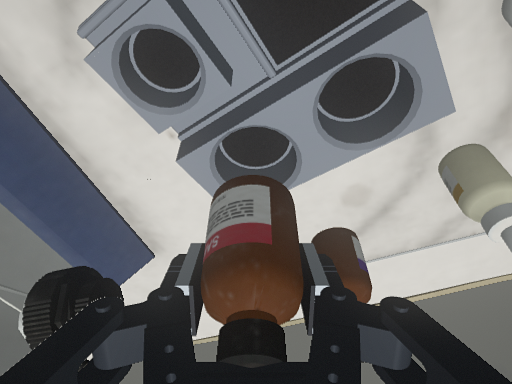

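View pics/s3.png

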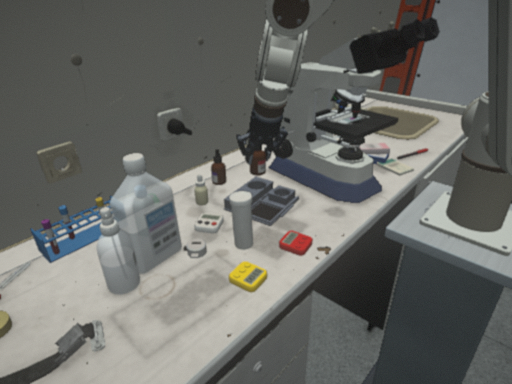

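View pics/t3.png

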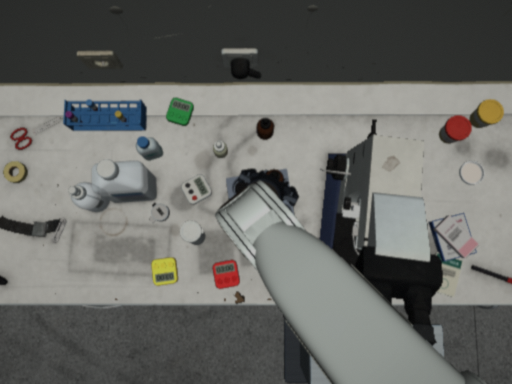

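Run:
```python
from h import *
c=load('w7'); im=cv2.imread('pics/w7.png'); cv2.imwrite('pics/w7c.png',cv2.resize(im[0:200,70:470],None,fx=2,fy=2,interpolation=2))
```

```text
(no output)
```

View pics/w7c.png

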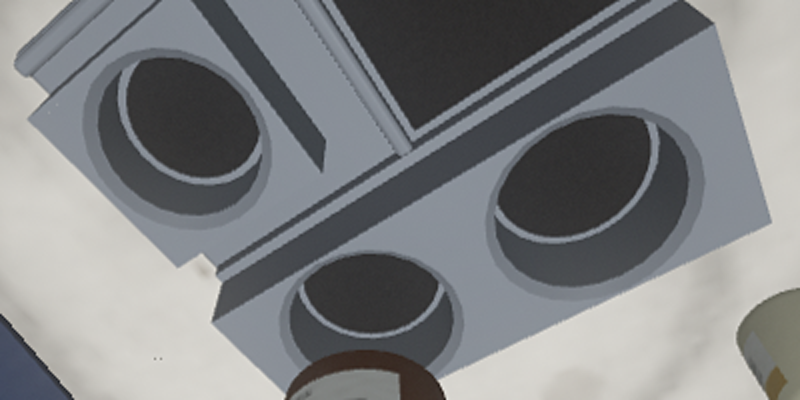

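Run:
```python
from h import *
from scipy.optimize import least_squares
c=load('w7')
S={'A':(34,[(488,228),(500,180),(550,130),(615,108),(680,125),(704,175),(690,225),(645,275),(580,299),(520,280)]),
'B':(34,[(279,320),(295,285),(330,258),(370,251),(420,260),(455,290),(463,322),(452,352),(290,355)]),
'oil':(28,[(84,120),(100,75),(130,52),(180,48),(235,75),(268,125),(269,170),(250,205),(205,227),(150,215),(105,180)])}
Q={}
for k,(z,L) in S.items():
    P=np.array([onz(c,70+u/2,v/2,z)[:2] for u,v in L]); s=least_squares(lambda q:np.hypot(P[:,0]-q[0],P[:,1]-q[1])-q[2],[*P.mean(0),27]); print(k,s.x.round(1),np.abs(s.fun).max().round(1)); Q[k]=s.x[:2]
print(np.linalg.norm(Q['A']-Q['B']))
A=np.array([[41,36],[41,-36],[-34,-47]],float); B=np.array([Q['A'],Q['B'],Q['oil']])
a=A-A.mean(0);b=B-B.mean(0); th=np.arctan2((a[:,0]*b[:,1]-a[:,1]*b[:,0]).sum(),(a*b).sum())
Rm=np.array([[np.cos(th),-np.sin(th)],[np.sin(th),np.cos(th)]]); o=B.mean(0)-Rm@A.mean(0); print('caddy',o.round(1),np.degrees(th).round(1),(B-(A@Rm.T+o)).round(1).tolist())
for n,p in dict(A=(41,36),B=(41,-36),oil=(-34,-47),tim=(-30,36)).items(): print(n,(Rm@p+o).round(1))
w=load('w6'); d=[(onz(w,u,v,1.5)[:2]-w['obs']['ee_pos'][:2]).round(1) for u,v in [(252,176.5)]]; print(d)
```

```text
A [481.7 319.7  28.1] 0.7
B [492.8 248.3  28.4] 0.6
oil [420.4 226.1  24.1] 0.3
72.2823095213173
caddy [446.7 277.7] 8.8 [[-0.1, 0.1], [0.0, -0.2], [0.0, 0.0]]
A [481.8 319.6]
B [492.8 248.4]
oil [420.3 226.1]
tim [411.6 308.7]
[array([-22.2,  11.7])]
```

Run:
```python
from h import *
axes();plan(tgt(-25,25),[495.5,245.8,70])
```

```text
x [ 0.381 -0.183 -0.906] y [-0.821  0.383 -0.423] z [ 0.424  0.905 -0.004]
q [ 0.67  0.3  -0.36  0.71 -0.39  1.07] pos [492.6 244.3 103.5] t 8.2 F [ 0.  -0.  -0.3] gap 42.3
offset [0.519 0.206 0.046] angular [ 0.   -0.05  0.  ]
```

```bash
python3 -m inch '{"offset":[[0.3,0.1,0.04],[0.52,0.2,0.04],[0.52,0.2,0.04],[0.52,0.2,0.04]],"angular":[[0,0,0],[0,0,0],[0,0,0],[0,0,0]],"jaw":[40,40,40,40]}' 40
python3 - <<'E'
from h import *
plan(tgt(-25,25),[495.5,245.8,38])
c=snap('wrist','w8.png')
E
```

```text
time: 8.7
ee_pos: [495.1, 245.9, 70.2]
eef_rot: [-0.501, 0.501, 0.241, 0.663]
ft_force: [-0.5, -1.0, -0.9]
finger_gap: 42.7
q [ 0.67  0.35 -0.39  0.63 -0.39  1.07] pos [495.1 245.9  70.2] t 8.7 F [-0.5 -1.  -0.9] gap 42.7
offset [0.49  0.221 0.005] angular [ 0.01 -0.04  0.  ]
```

View pics/w8.png

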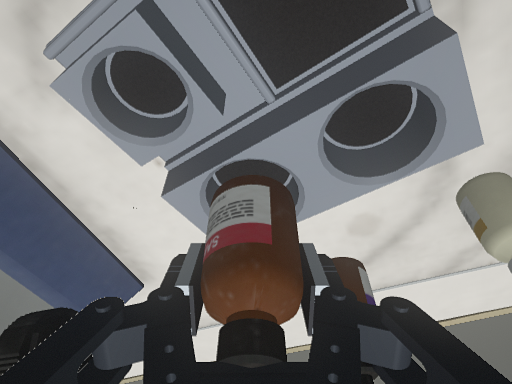

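```bash
python3 -m inch '{"offset":[[0.12,0.05,0],[0.24,0.11,0],[0.36,0.16,0],[0.46,0.21,0],[0.46,0.21,0],[0.46,0.21,0]],"angular":[[0,0,0],[0,0,0],[0,0,0],[0,0,0],[0,0,0],[0,0,0]],"jaw":[40,40,40,40,40,40]}' 40
python3 - <<'E'
from h import *
plan(tgt(-25,25),[495.5,245.8,38])
c=snap('wrist','w9.png')
E
```

```text
time: 9.5
ee_pos: [495.1, 245.8, 39.8]
eef_rot: [-0.501, 0.501, 0.241, 0.663]
ft_force: [-0.4, 0.1, -0.0]
finger_gap: 42.0
q [ 0.67  0.4  -0.42  0.55 -0.39  1.07] pos [495.1 245.8  39.8] t 9.5 F [-0.4  0.1 -0. ] gap 42.0
offset [0.029 0.008 0.003] angular [ 0.02 -0.04  0.  ]
```

View pics/w9.png

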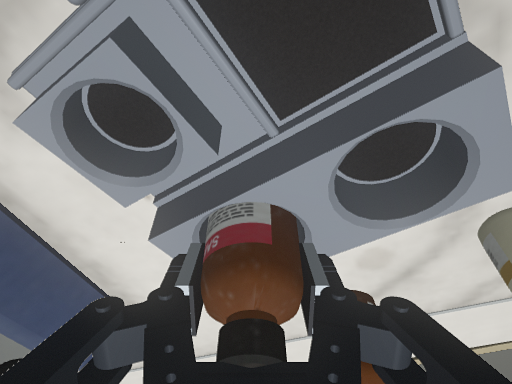

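```bash
python3 -m inch '{"offset":[[0.02,0.01,0],[0.02,0.01,0],[0.02,0.01,0],[0.02,0.01,0],[0.02,0.01,0],[-0.5,0,0],[-1.3,0,0],[-2,0,0],[-2.2,0,0],[-2.2,0,0]],"angular":[[0,0,0],[0,0,0],[0,0,0],[0,0,0],[0,0,0],[0,0,0],[0,0,0],[0,0,0],[0,0,0],[0,0,0]],"jaw":[40,60,72,72,72,75,80,90,100,100]}' 40
python3 - <<'E'
from h import *
axes();plan(tgt(-25,25),[590,290,140])
c=snap('wrist','w10.png')
E
```

```text
time: 10.8
ee_pos: [444.8, 270.2, 159.7]
eef_rot: [-0.501, 0.501, 0.241, 0.663]
ft_force: [-0.6, -0.6, -0.9]
finger_gap: 85.8
x [ 0.382 -0.182 -0.906] y [-0.822  0.381 -0.423] z [ 0.422  0.906 -0.003]
q [ 0.78  0.21 -0.31  0.89 -0.41  1.18] pos [444.8 270.2 159.7] t 10.8 F [-0.6 -0.6 -0.9] gap 85.8
offset [ 1.163 -1.724  1.322] angular [ 0.02 -0.03  0.01]
```

View pics/w10.png

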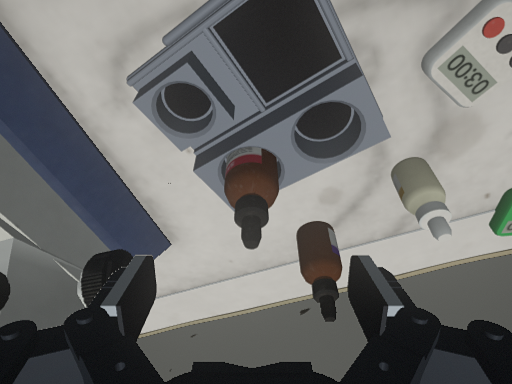

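```bash
python3 - <<'E'
from h import *
c=load('w10'); print(onz(c,329,317,106).round(1))
plan(tgt(-25,25),[592,283,136])
E
python3 -m inch '{"offset":[[0,-0.6,0.4],[0.2,-1.2,0.8],[0.8,-1.6,1.1],[1.2,-1.69,1.24],[1.2,-1.69,1.24],[1.2,-1.69,1.24]],"angular":[[0,0,0],[0,0,0],[0,0,0],[0,0,0],[0,0,0],[0,0,0]],"jaw":[100,100,100,100,100,100]}' 40
python3 - <<'E'
from h import *
axes(); plan(tgt(-25,25),[636,262,32])
c=snap('wrist','w11.png')
E
```

```text
[627.7 266.  106. ]
q [ 0.78  0.21 -0.31  0.89 -0.41  1.18] pos [444.5 269.5 158.5] t 10.85 F [-0.6  0.3 -0.7] gap 85.5
offset [ 1.235 -1.778  1.246] angular [ 0.02 -0.05 -0.  ]
time: 11.6
ee_pos: [586.2, 284.6, 135.3]
eef_rot: [-0.501, 0.502, 0.241, 0.662]
ft_force: [0.1, -0.8, -0.2]
finger_gap: 85.3
x [ 0.379 -0.184 -0.907] y [-0.823  0.381 -0.422] z [ 0.423  0.906 -0.007]
q [ 0.63  0.44 -0.05  0.86 -0.38  1.02] pos [586.2 284.6 135.3] t 11.6 F [ 0.1 -0.8 -0.2] gap 85.3
offset [ 1.946 -0.101  0.022] angular [ 0.02 -0.07 -0.01]
```

View pics/w11.png

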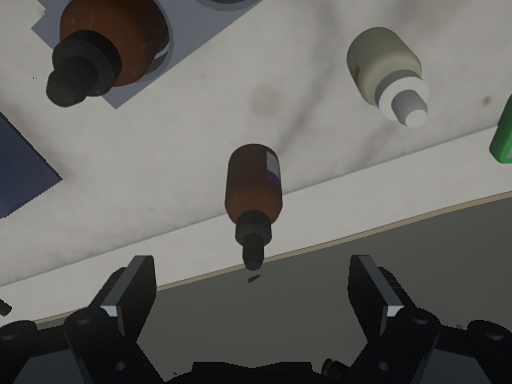

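```bash
python3 -m inch '{"offset":[[0.7,-0.05,0],[1.3,-0.08,0.02],[1.7,-0.08,0.02],[1.92,-0.08,0.02],[1.92,-0.08,0.02],[1.92,-0.08,0.02],[1.92,-0.08,0.02],[1.92,-0.08,0.02],[1.92,-0.08,0.02],[1.92,-0.08,0.02],[1.92,-0.08,0.02],[1.92,-0.08,0.02]],"angular":[[0,0,0],[0,0,0],[0,0,0],[0,0,0],[0,0,0],[0,0,0],[0,0,0],[0,0,0],[0,0,0],[0,0,0],[0,0,0],[0,0,0]],"jaw":[100,100,100,100,100,100,80,60,40,40,40,40]}' 40
python3 - <<'E'
from h import *
axes(); plan(tgt(-25,25),[636,262,32])
c=snap('wrist','w12.png')
E
```

```text
time: 13.15
ee_pos: [635.7, 263.8, 35.1]
eef_rot: [-0.501, 0.501, 0.241, 0.663]
ft_force: [-2.7, -0.4, 6.1]
finger_gap: 41.9
x [ 0.382 -0.182 -0.906] y [-0.822  0.382 -0.424] z [ 0.423  0.906 -0.004]
q [ 0.55  0.59 -0.09  0.64 -0.36  0.94] pos [635.7 263.8  35.1] t 13.15 F [-2.7 -0.4  6.1] gap 41.9
offset [ 0.054  0.006 -0.024] angular [ 0.01 -0.04  0.01]
```

View pics/w12.png

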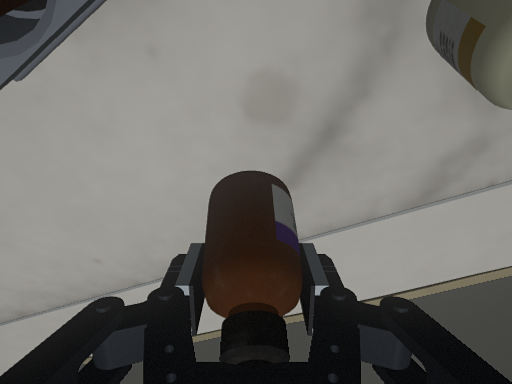

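Run:
```python
from h import *
c=load('w12'); b=onz(c,251,171.5,1.5);p=cam_pose(c)[1];u=(b-p)[:2];u/=np.linalg.norm(u);bc=b[:2]+21.5*u;off=bc-c['obs']['ee_pos'][:2];print('off',off)
plan(tgt(-25,25),[*(np.array([481.8,319.6])-off),76+35-3])
plan(tgt(-25,25),[635,263,130])
```

```text
off [-3.16195511  1.99388426]
q [ 0.55  0.59 -0.09  0.64 -0.36  0.94] pos [635.7 263.8  35.1] t 13.2 F [-2.6 -1.   5.9] gap 41.9
offset [-2.225  1.892 -0.254] angular [ 0.01 -0.04  0.01]
q [ 0.55  0.59 -0.09  0.64 -0.36  0.94] pos [635.7 263.8  35.1] t 13.2 F [-2.6 -1.   5.9] gap 41.9
offset [-1.435 -0.665 -0.023] angular [ 0.01 -0.04  0.01]
```

```bash
python3 -m inch '{"offset":[[-0.4,-0.2,0],[-1,-0.5,0],[-1.4,-0.6,0],[-1.6,-0.1,-0.05],[-1.8,0.5,-0.1],[-2,1,-0.15],[-2.2,1.5,-0.2],[-2.23,1.89,-0.25],[-2.23,1.89,-0.25],[-2.23,1.89,-0.25],[-2.23,1.89,-0.25]],"angular":[[0,0,0],[0,0,0],[0,0,0],[0,0,0],[0,0,0],[0,0,0],[0,0,0],[0,0,0],[0,0,0],[0,0,0],[0,0,0]],"jaw":[40,40,40,40,40,40,40,40,40,40,40]}' 40
python3 - <<'E'
from h import *
plan(tgt(-25,25),[485,317.6,75])
c=snap('wrist','w13.png')
E
```

```text
time: 14.58
ee_pos: [485.7, 317.6, 107.8]
eef_rot: [-0.501, 0.501, 0.241, 0.663]
ft_force: [-1.2, 1.1, -1.6]
finger_gap: 42.0
q [ 0.79  0.38 -0.22  0.81 -0.41  1.19] pos [485.7 317.6 107.8] t 14.575 F [-1.2  1.1 -1.6] gap 42.0
offset [ 0.491  0.242 -0.002] angular [ 0.   -0.04  0.  ]
```

View pics/w13.png

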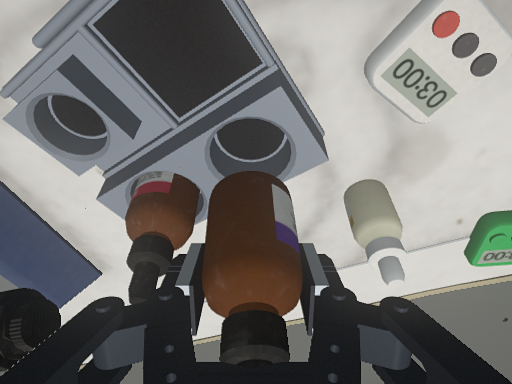

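```bash
python3 -m inch '{"offset":[[0.25,0.12,0],[0.49,0.24,0],[0.7,0.34,0],[0.85,0.42,0],[0.98,0.47,0],[0.98,0.47,0],[0.98,0.47,0]],"angular":[[0,0,0],[0,0,0],[0,0,0],[0,0,0],[0,0,0],[0,0,0],[0,0,0]],"jaw":[40,40,40,40,40,40,40]}' 40
python3 - <<'E'
from h import *
plan(tgt(-25,25),[485,317.6,41])
c=snap('wrist','w14.png')
E
```

```text
time: 15.5
ee_pos: [484.2, 317.9, 42.7]
eef_rot: [-0.501, 0.501, 0.241, 0.663]
ft_force: [-0.3, 0.1, -1.8]
finger_gap: 42.1
q [ 0.79  0.46 -0.3   0.66 -0.41  1.2 ] pos [484.2 317.9  42.7] t 15.5 F [-0.3  0.1 -1.8] gap 42.1
offset [ 0.033 -0.001  0.001] angular [ 0.01 -0.04  0.  ]
```

View pics/w14.png

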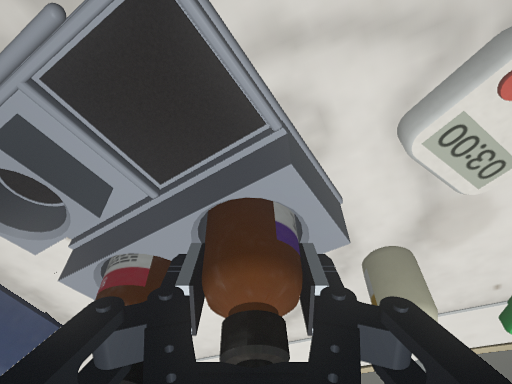

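In the well with no contact force; releasing and backing off.

```bash
python3 -m inch '{"offset":[[0.02,0.01,0],[0.02,0.01,0],[0.02,0.01,0],[0.02,0.01,0],[0.02,0.01,0],[-0.5,0,0],[-1.3,0,0],[-2,0,0],[-2.2,0,0],[-2.2,0,0]],"angular":[[0,0,0],[0,0,0],[0,0,0],[0,0,0],[0,0,0],[0,0,0],[0,0,0],[0,0,0],[0,0,0],[0,0,0]],"jaw":[40,60,70,70,70,70,80,90,100,100]}' 40
python3 - <<'E'
from h import *
axes();plan(tgt(-25,25),[590,290,140])
c=snap('wrist','w15.png')
E
```

```text
time: 16.8
ee_pos: [433.8, 342.3, 162.4]
eef_rot: [-0.501, 0.501, 0.241, 0.663]
ft_force: [-0.6, 0.3, -1.0]
finger_gap: 85.2
x [ 0.382 -0.181 -0.906] y [-0.822  0.381 -0.423] z [ 0.422  0.906 -0.003]
q [ 0.9   0.3  -0.18  0.99 -0.42  1.31] pos [433.8 342.3 162.4] t 16.8 F [-0.6  0.3 -1. ] gap 85.2
offset [ 1.491 -2.315  0.311] angular [ 0.02 -0.03  0.  ]
```

View pics/w15.png

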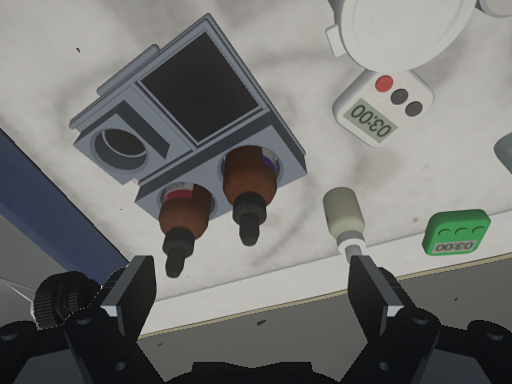

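```bash
python3 - <<'E'
from h import *
plan(tgt(-25,25),[538.6,395,132])
E
python3 -m inch '{"offset":[[0.1,-0.3,0.5],[0.3,-0.7,1],[0.6,-0.85,1.4],[0.97,-0.9,1.53],[0.97,-0.9,1.53],[0.97,-0.9,1.53]],"angular":[[0,0,0],[0,0,0],[0,0,0],[0,0,0],[0,0,0],[0,0,0]],"jaw":[100,100,100,100,100,100]}' 40
python3 - <<'E'
from h import *
plan(tgt(-25,25),[582.5,374,28])
c=snap('wrist','w16.png')
E
```

```text
q [ 0.9   0.3  -0.18  0.98 -0.42  1.31] pos [433.5 341.5 161.2] t 16.85 F [ 0.5 -0.1  0.3] gap 85.3
offset [ 0.944 -0.896  1.552] angular [ 0.02 -0.05 -0.  ]
time: 17.6
ee_pos: [538.2, 392.7, 130.7]
eef_rot: [-0.501, 0.502, 0.241, 0.662]
ft_force: [-0.5, 0.3, -0.1]
finger_gap: 85.3
q [ 0.81  0.52  0.08  0.99 -0.41  1.22] pos [538.2 392.7 130.7] t 17.6 F [-0.5  0.3 -0.1] gap 85.3
offset [ 1.89  -0.005  0.043] angular [ 0.02 -0.07 -0.01]
```

View pics/w16.png

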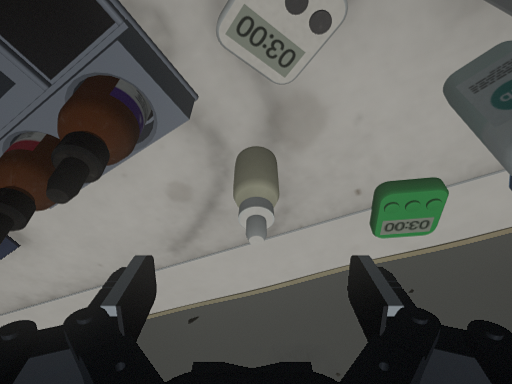

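```bash
python3 -m inch '{"offset":[[0.7,0,0.04],[1.3,0,0.04],[1.7,0,0.04],[1.88,0,0.04],[1.88,0,0.04],[1.88,0,0.04],[1.88,0,0.04],[1.88,0,0.04],[1.88,0,0.04],[1.88,0,0.04],[1.88,0,0.04],[1.88,0,0.04]],"angular":[[0,0,0],[0,0,0],[0,0,0],[0,0,0],[0,0,0],[0,0,0],[0,0,0],[0,0,0],[0,0,0],[0,0,0],[0,0,0],[0,0,0]],"jaw":[100,100,100,100,100,80,60,40,30,30,30,30]}' 40
python3 - <<'E'
from h import *
axes(); plan(tgt(-25,25),[582.5,374,28])
c=snap('wrist','w17.png')
E
```

```text
time: 19.15
ee_pos: [583.4, 375.8, 30.4]
eef_rot: [-0.501, 0.501, 0.241, 0.663]
ft_force: [-3.4, -0.6, 6.0]
finger_gap: 32.5
x [ 0.382 -0.182 -0.906] y [-0.822  0.382 -0.423] z [ 0.423  0.906 -0.004]
q [ 0.74  0.65  0.01  0.76 -0.4   1.15] pos [583.4 375.8  30.4] t 19.15 F [-3.4 -0.6  6. ] gap 32.5
offset [ 0.036  0.018 -0.034] angular [ 0.01 -0.03  0.01]
```

View pics/w17.png

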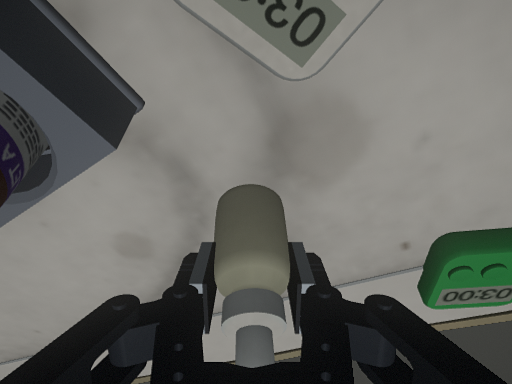

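Run:
```python
from h import *
c=load('w17'); b=onz(c,250,186.5,1.5);p=cam_pose(c)[1];u=(b-p)[:2];u/=np.linalg.norm(u);bc=b[:2]+17*u;off=bc-c['obs']['ee_pos'][:2];print('off',off)
T=np.array([420.3,226.1])-off; print(T)
plan(tgt(-25,25),[583,376,165])
plan(tgt(-25,25),[*T,165])
plan(tgt(-25,25),[*T,90])
```

```text
off [-2.12421316  0.97748292]
[422.42421316 225.12251708]
q [ 0.74  0.65  0.01  0.76 -0.4   1.15] pos [583.4 375.8  30.5] t 19.2 F [-2.8 -0.7  5.8] gap 32.8
offset [-2.035 -0.943 -0.008] angular [ 0.01 -0.03  0.01]
q [ 0.74  0.65  0.01  0.76 -0.4   1.15] pos [583.4 375.8  30.5] t 19.2 F [-2.8 -0.7  5.8] gap 32.8
offset [-2.601  0.297 -3.419] angular [ 0.01 -0.03  0.01]
q [ 0.74  0.65  0.01  0.76 -0.4   1.15] pos [583.4 375.8  30.5] t 19.2 F [-2.8 -0.7  5.8] gap 32.8
offset [-1.469  0.826 -3.414] angular [ 0.01 -0.03  0.01]
```

```bash
python3 -m inch '{"offset":[[-0.5,-0.2,0],[-1.2,-0.55,0],[-2,-0.9,0],[-2.04,-0.94,0],[-2.2,-0.65,-0.8],[-2.3,-0.4,-1.6],[-2.4,-0.1,-2.4],[-2.6,0.2,-3.1],[-2.6,0.3,-3.42],[-2.6,0.3,-3.42]],"angular":[[0,0,0],[0,0,0],[0,0,0],[0,0,0],[0,0,0],[0,0,0],[0,0,0],[0,0,0],[0,0,0],[0,0,0]],"jaw":[30,30,30,30,30,30,30,30,30,30]}' 40
python3 - <<'E'
from h import *
plan(tgt(-25,25),[422.4,225.1,85])
E
```

```text
time: 20.45
ee_pos: [420.4, 223.3, 162.9]
eef_rot: [-0.501, 0.502, 0.241, 0.662]
ft_force: [0.5, -0.1, 0.1]
finger_gap: 32.9
q [ 0.74  0.11 -0.42  0.87 -0.4   1.14] pos [420.4 223.3 162.9] t 20.45 F [ 0.5 -0.1  0.1] gap 32.9
offset [1.185 0.531 0.051] angular [ 0.02 -0.07 -0.01]
```

```bash
python3 -m inch '{"offset":[[0.4,0.2,0],[0.8,0.4,0.03],[1.17,0.53,0.03],[1.17,0.53,0.03],[1.17,0.53,0.03]],"angular":[[0,0,0],[0,0,0],[0,0,0],[0,0,0],[0,0,0]],"jaw":[30,30,30,30,30]}' 40
python3 - <<'E'
from h import *
plan(tgt(-25,25),[422.4,225.1,39])
c=snap('wrist','w18.png');c=snap('scene','s18.png')
E
```

```text
time: 21.08
ee_pos: [424.2, 226.5, 87.5]
eef_rot: [-0.501, 0.501, 0.241, 0.663]
ft_force: [0.6, 0.0, -0.7]
finger_gap: 32.5
q [ 0.74  0.22 -0.53  0.65 -0.4   1.14] pos [424.2 226.5  87.5] t 21.075 F [ 0.6  0.  -0.7] gap 32.5
offset [ 0.725  0.358 -0.03 ] angular [ 0.01 -0.04  0.  ]
```

View pics/w18.png

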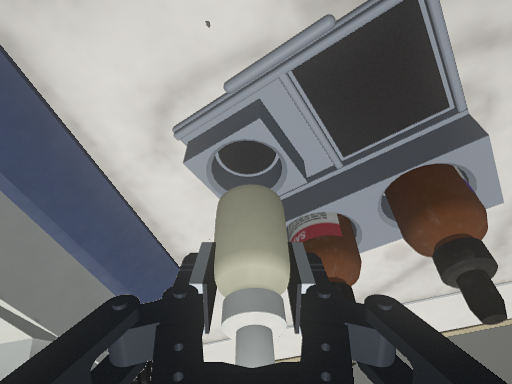

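View pics/s18.png

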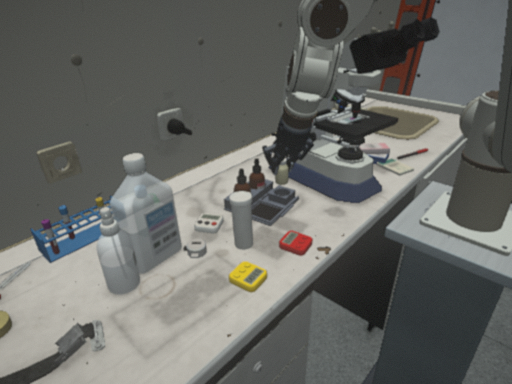

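```bash
python3 -m inch '{"offset":[[0.2,0.1,-0.03],[0.4,0.2,-0.03],[0.55,0.27,-0.03],[0.71,0.35,-0.03],[0.71,0.35,-0.03],[0.71,0.35,-0.03]],"angular":[[0,0,0],[0,0,0],[0,0,0],[0,0,0],[0,0,0],[0,0,0]],"jaw":[30,30,30,30,30,30]}' 40
python3 - <<'E'
from h import *
plan(tgt(-25,25),[422.4,225.1,39])
c=snap('wrist','w19.png')
E
```

```text
time: 21.92
ee_pos: [421.9, 224.5, 39.9]
eef_rot: [-0.501, 0.501, 0.241, 0.663]
ft_force: [-0.0, -0.8, -0.0]
finger_gap: 32.6
q [ 0.74  0.29 -0.59  0.51 -0.4   1.14] pos [421.9 224.5  39.9] t 21.925 F [-0.  -0.8 -0. ] gap 32.6
offset [0.015 0.002 0.013] angular [ 0.01 -0.04  0.  ]
```

View pics/w19.png

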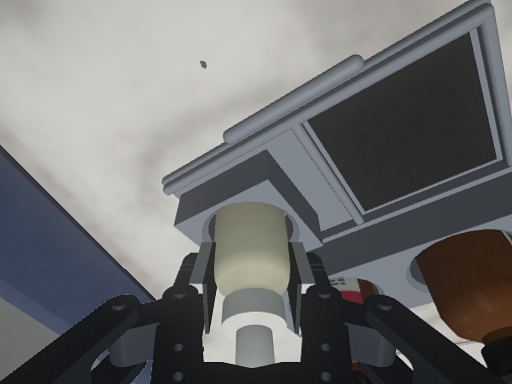

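```bash
python3 -m inch '{"offset":[[0.02,0.01,0],[0.02,0.01,0],[0.02,0.01,0],[0.02,0.01,0],[0.02,0.01,0],[-0.5,0,0],[-1.3,0,0],[-2,0,0],[-2.2,0,0],[-2.2,0,0]],"angular":[[0,0,0],[0,0,0],[0,0,0],[0,0,0],[0,0,0],[0,0,0],[0,0,0],[0,0,0],[0,0,0],[0,0,0]],"jaw":[30,50,62,62,62,62,62,80,100,100]}' 40
python3 - <<'E'
from h import *
axes();plan(tgt(-60,20),[440,400,200])
c=snap('wrist','w20.png')
E
```

```text
time: 23.22
ee_pos: [371.4, 248.9, 159.5]
eef_rot: [-0.501, 0.501, 0.241, 0.663]
ft_force: [-0.7, 0.3, 0.0]
finger_gap: 85.6
x [ 0.382 -0.181 -0.906] y [-0.822  0.381 -0.423] z [ 0.422  0.906 -0.003]
q [ 0.87  0.09 -0.45  0.91 -0.42  1.28] pos [371.4 248.9 159.5] t 23.225 F [-0.7  0.3  0. ] gap 85.6
offset [-0.632 -0.264  2.763] angular [5.41 2.21 0.82]
```

View pics/w20.png

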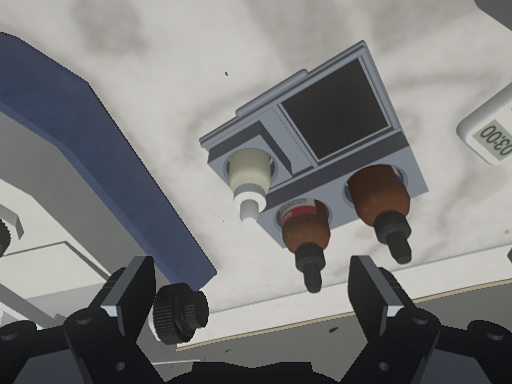

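Run:
```python
from h import *
c=load('w16');t=load('top0')
for z in (0,50,100,150): print(z, onz(c,446,85,z).round()[:2], onz(c,512,155,z).round()[:2], onz(t,156,190,z).round()[:2],onz(t,156,167,z).round()[:2])
im=cv2.imread('pics/top0.png')[90:290,50:260]; cv2.imwrite('pics/t0e.png',cv2.resize(im,None,fx=3,fy=3,interpolation=2))
```

```text
0 [573. 528.] [662. 574.] [478. 538.] [537. 540.]
50 [539. 511.] [608. 547.] [471. 528.] [527. 530.]
100 [505. 494.] [555. 519.] [463. 518.] [517. 519.]
150 [471. 476.] [501. 492.] [456. 507.] [508. 509.]
```

View pics/t0e.png

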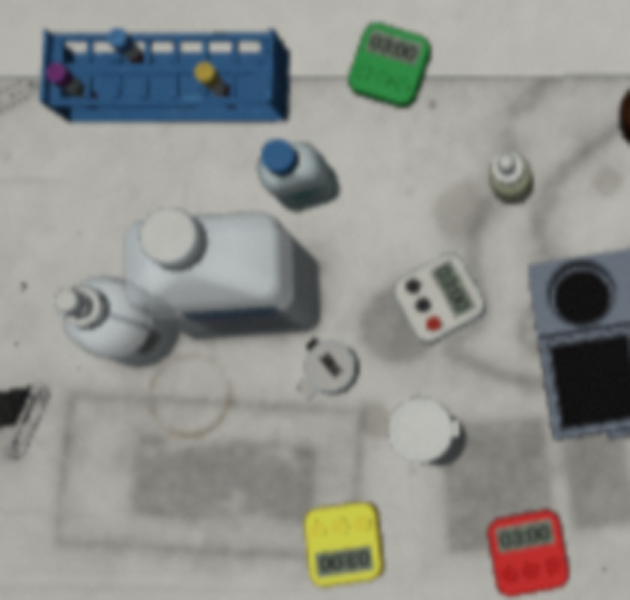

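```bash
cat >> h.py <<'E'
def flip(M): M=M.copy(); M[:,1]*=-1; M[:,2]*=-1; return M
E
python3 - <<'E'
from h import *
Rt=flip(tgt(-60,10)); Rc=plan(Rt,[470,420,260])
rv=R.from_matrix(Rc.T@Rt).as_rotvec()
for f in (.25,.5,.75): print((Rc@R.from_rotvec(rv*f).as_matrix())[:,0].round(2))
M=tgt(-25,0); Rm=Rc.T@flip(tgt(-60,0))
E
```

```text
q [ 0.87  0.1  -0.45  0.91 -0.42  1.28] pos [371.1 248.1 158.5] t 23.275 F [-1.3 -0.  -0.6] gap 85.8
offset [-1.43  -0.978  3.283] angular [-24.12  -3.19   2.24]
[ 0.34 -0.1  -0.94]
[ 0.25 -0.06 -0.97]
[ 0.16 -0.08 -0.98]
```

```bash
python3 -m inch '{"offset":[[-0.6,-0.3,0],[-1.2,-0.6,0.2],[-1.5,-0.8,0.6],[-1.5,-0.85,1],[-1.5,-0.9,1.4],[-1.45,-0.95,1.8],[-1.43,-0.98,2.2],[-1.43,-0.98,2.6],[-1.43,-0.98,3],[-1.43,-0.98,3.28],[-1.43,-0.98,3.28],[-1.43,-0.98,3.28]],"angular":[[-1.6,-0.21,0.15],[-3.2,-0.43,0.3],[-4.8,-0.64,0.45],[-6.4,-0.85,0.6],[-8.1,-1.06,0.75],[-9.7,-1.28,0.9],[-11.3,-1.49,1.05],[-12.9,-1.7,1.2],[-14.5,-1.9,1.35],[-16.1,-2.1,1.5],[-17.7,-2.3,1.65],[-19.3,-2.55,1.8]],"jaw":[100,100,100,100,100,100,100,100,100,100,100,100]}' 40
python3 - <<'E'
from h import *
plan(flip(tgt(-60,10)),[475,435,190])
E
```

```text
time: 24.78
ee_pos: [470.5, 419.2, 257.4]
eef_rot: [0.752, -0.023, -0.658, 0.044]
ft_force: [-0.1, -0.1, -0.2]
finger_gap: 85.4
q [ 0.81  0.48  0.4   1.47 -0.16 -0.8 ] pos [470.5 419.2 257.4] t 24.775 F [-0.1 -0.1 -0.2] gap 85.4
offset [ 1.095 -0.368  0.063] angular [-4.77 -0.59  0.42]
```

```bash
python3 -m inch '{"offset":[[0.3,-0.1,0],[0.6,-0.2,0],[0.9,-0.3,0.03],[1.1,-0.37,0.06],[1.1,-0.37,0.06]],"angular":[[-1.6,-0.2,0.14],[-3.2,-0.4,0.28],[-4.77,-0.59,0.42],[-4.77,-0.59,0.42],[-4.77,-0.59,0.42]],"jaw":[100,100,100,100,100]}' 40
python3 - <<'E'
from h import *
axes();plan(flip(tgt(-60,10)),[475,435,190])
c=snap('wrist','w21.png')
E
```

```text
time: 25.4
ee_pos: [474.8, 435.2, 190.4]
eef_rot: [0.698, 0.121, -0.664, 0.239]
ft_force: [0.8, 0.2, -0.7]
finger_gap: 85.4
x [ 0.088 -0.15  -0.985] y [ 0.486 -0.856  0.174] z [-0.869 -0.494 -0.002]
q [ 0.82  0.59  0.42  1.45 -0.17 -1.26] pos [474.8 435.2 190.4] t 25.4 F [ 0.8  0.2 -0.7] gap 85.4
offset [ 0.007  0.004 -0.002] angular [-0.07 -0.01 -0.  ]
```

View pics/w21.png

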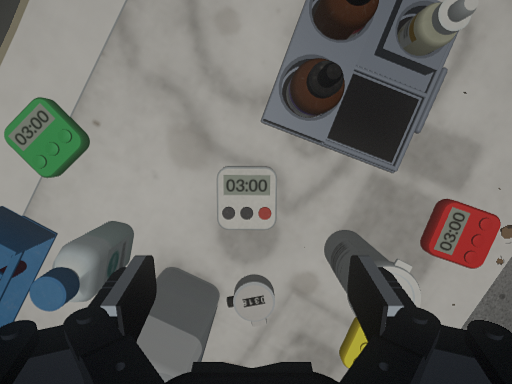

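Run:
```python
from h import *
c=load('w21'); im=c['image']; 
cv2.imwrite('pics/w21c.png',cv2.resize(im[150:250,195:305,::-1],None,fx=6,fy=6,interpolation=2))
g=im[140:260,190:310].astype(int); m=((g.min(2)>165)).astype(np.uint8)
n,l,s,ce=cv2.connectedComponentsWithStats(m); print([ (s[i].tolist()) for i in range(1,n) if s[i][4]>300])
```

```text
[]
```

View pics/w21c.png

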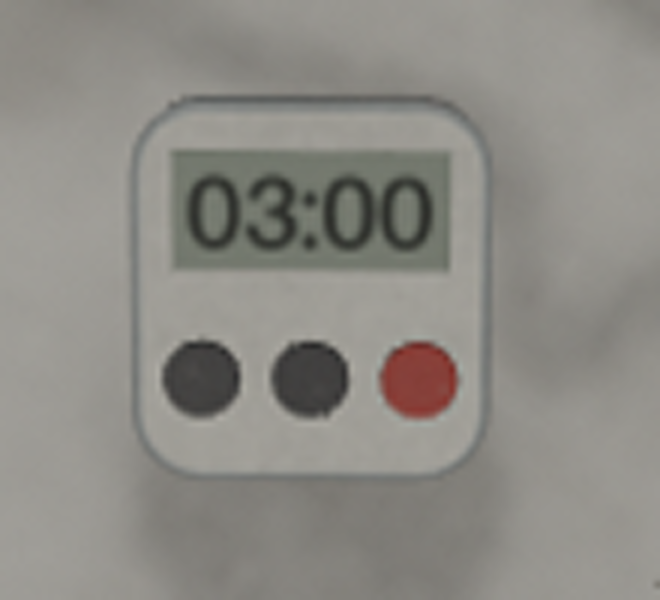

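Run:
```python
from h import *
c=load('w21'); f=lambda u,v,z:onz(c,195+u/6,150+v/6,z)[:2]
ctr=f(310.5,289,16); print(ctr.round(1), np.linalg.norm(f(131,289,16)-f(490,289,16)), np.linalg.norm(f(310,103,16)-f(310,475,16)))
a=f(172,150,18)-f(450,150,18); print(np.degrees(np.arctan2(*a[::-1])))
Rc=plan(flip(tgt(-60,10)),[*ctr,60])
# grasp pt ~ 25 behind TCP, at timer centre
T=ctr+ 22*Rc[:2,0]; print(T); plan(flip(tgt(-60,10)),[*T,60]); plan(flip(tgt(-60,10)),[*T,0])
```

```text
[480.9 437.3] 59.44496254500969 62.37203567213653
29.659002430326055
q [ 0.82  0.59  0.42  1.45 -0.17 -1.26] pos [475.1 435.5 192. ] t 25.45 F [-0.8 -0.6  0.4] gap 85.6
offset [ 2.172 -0.359 -0.087] angular [-0.07 -0.03  0.01]
[482.83263659 434.00016371]
q [ 0.82  0.59  0.42  1.45 -0.17 -1.26] pos [475.1 435.5 192. ] t 25.45 F [-0.8 -0.6  0.4] gap 85.6
offset [ 2.183 -0.296 -0.088] angular [-0.07 -0.03  0.01]
q [ 0.82  0.59  0.42  1.45 -0.17 -1.26] pos [475.1 435.5 192. ] t 25.45 F [-0.8 -0.6  0.4] gap 85.6
offset [ 3.167 -0.469 -0.084] angular [-0.07 -0.03  0.01]
```

```bash
python3 -m inch '{"offset":[[0.6,-0.1,-0.04],[1.2,-0.2,-0.08],[1.8,-0.25,-0.09],[2.2,-0.28,-0.09],[2.2,-0.28,-0.09]],"angular":[[0,0,0],[0,0,0],[0,0,0],[0,0,0],[0,0,0]],"jaw":[100,100,100,100,100]}' 40
python3 - <<'E'
from h import *
plan(flip(tgt(-60,10)),[482.2,435,0])
c=snap('scene','s22.png');c=snap('top','t22.png')
E
```

```text
time: 26.08
ee_pos: [483.0, 432.6, 59.2]
eef_rot: [0.698, 0.121, -0.664, 0.239]
ft_force: [1.2, -0.0, 0.5]
finger_gap: 85.6
q [ 0.81  0.68  0.22  1.16 -0.17 -1.28] pos [483.  432.6  59.2] t 26.075 F [ 1.2 -0.   0.5] gap 85.6
offset [ 0.964 -0.213 -0.004] angular [-0.06 -0.02  0.  ]
```

View pics/s22.png

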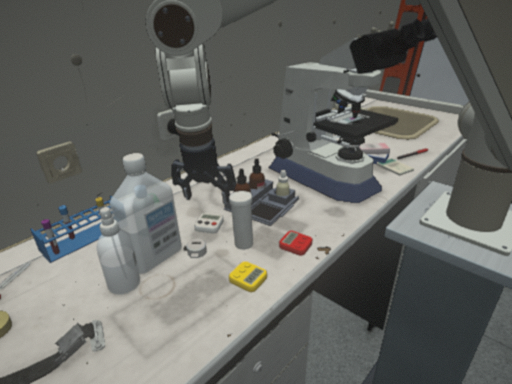

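View pics/t22.png

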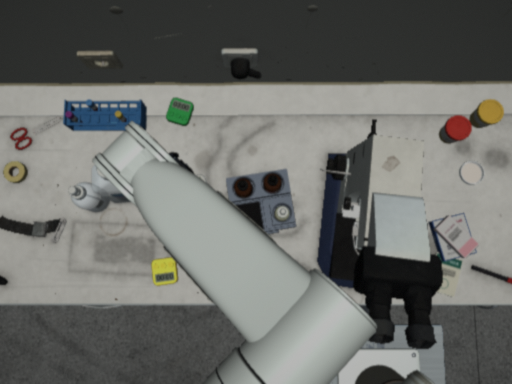

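```bash
python3 -m inch '{"offset":[[0.3,-0.07,0],[0.6,-0.14,0],[0.8,-0.18,0],[0.93,-0.21,0],[0.93,-0.21,0],[0.93,-0.21,0]],"angular":[[0,0,0],[0,0,0],[0,0,0],[0,0,0],[0,0,0],[0,0,0]],"jaw":[100,100,100,100,100,100]}' 40
python3 - <<'E'
from h import *
plan(flip(tgt(-60,10)),[482.2,435,0])
c=snap('wrist','w23.png')
E
```

```text
time: 26.92
ee_pos: [483.1, 436.8, 3.7]
eef_rot: [0.699, 0.122, -0.663, 0.239]
ft_force: [-0.3, 0.1, 0.4]
finger_gap: 85.4
q [ 0.81  0.74  0.17  1.05 -0.17 -1.27] pos [483.1 436.8   3.7] t 26.925 F [-0.3  0.1  0.4] gap 85.4
offset [0.064 0.008 0.028] angular [-0.05 -0.06  0.01]
```

View pics/w23.png

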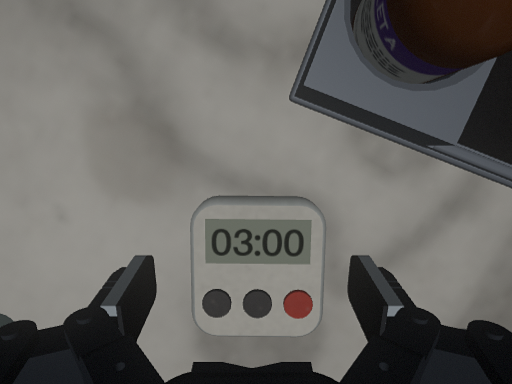

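```bash
python3 -m inch '{"offset":[[0.08,0,0],[0.16,-0.02,0],[0.16,-0.02,0],[0.16,-0.02,0],[0.16,-0.02,0],[0.16,-0.02,0],[0.16,-0.02,0]],"angular":[[0,0,0],[0,0,0],[0,0,0],[0,0,0],[0,0,0],[0,0,0],[0,0,0]],"jaw":[100,100,100,90,78,78,78]}' 40
python3 - <<'E'
from h import *
plan(flip(tgt(-60,10)),[482.2,435,0])
c=snap('wrist','w24.png')
E
```

```text
time: 27.85
ee_pos: [483.0, 436.3, -5.3]
eef_rot: [0.699, 0.122, -0.663, 0.239]
ft_force: [-1.9, -0.5, 5.2]
finger_gap: 67.0
q [ 0.81  0.75  0.17  1.03 -0.17 -1.27] pos [483.  436.3  -5.3] t 27.85 F [-1.9 -0.5  5.2] gap 67.0
offset [-0.085  0.026  0.022] angular [-0.05 -0.06  0.01]
```

View pics/w24.png

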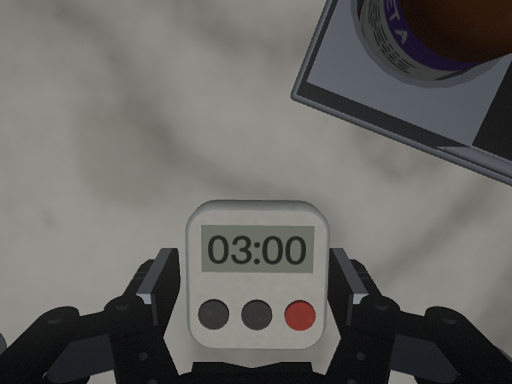

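```bash
python3 -m inch '{"offset":[[-0.05,0,0],[-0.05,0,0],[-0.05,0,0],[-0.05,0,0],[-0.05,0,0],[-0.05,0,0]],"angular":[[0,0,0],[0,0,0],[0,0,0],[0,0,0],[0,0,0],[0,0,0]],"jaw":[78,70,60,58,58,58]}' 40
python3 - <<'E'
from h import *
plan(flip(tgt(-60,10)),[482.2,435,0])
c=snap('wrist','w25.png')
E
```

```text
time: 28.65
ee_pos: [483.2, 437.2, -2.6]
eef_rot: [0.699, 0.122, -0.663, 0.239]
ft_force: [-1.9, 0.6, 5.7]
finger_gap: 59.2
q [ 0.81  0.74  0.17  1.04 -0.17 -1.27] pos [483.2 437.2  -2.6] t 28.65 F [-1.9  0.6  5.7] gap 59.2
offset [-0.04   0.031  0.032] angular [-0.05 -0.07  0.02]
```

View pics/w25.png

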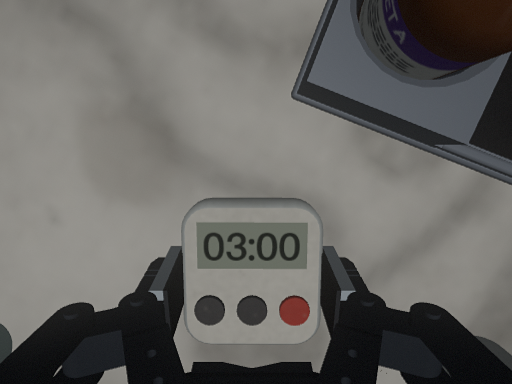

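```bash
python3 -m inch '{"offset":[[-0.02,0,0],[-0.3,0.05,0],[-0.8,0.14,0],[-1.2,0.21,0],[-1.2,0.21,0]],"angular":[[0,0,0],[0,0,0],[0,0,0],[0,0,0],[0,0,0]],"jaw":[55,55,55,55,55]}' 50
python3 - <<'E'
from h import *
plan(flip(tgt(8.8,10)),[411.6,308.7,160])
c=snap('wrist','w26.png')
E
```

```text
time: 29.32
ee_pos: [483.9, 437.9, 72.9]
eef_rot: [0.701, 0.123, -0.661, 0.238]
ft_force: [-0.5, 1.0, -0.9]
finger_gap: 58.5
q [ 0.81  0.67  0.24  1.18 -0.17 -1.27] pos [483.9 437.9  72.9] t 29.325 F [-0.5  1.  -0.9] gap 58.5
offset [-1.239  1.505  2.096] angular [-11.35   1.88  -0.05]
```

View pics/w26.png

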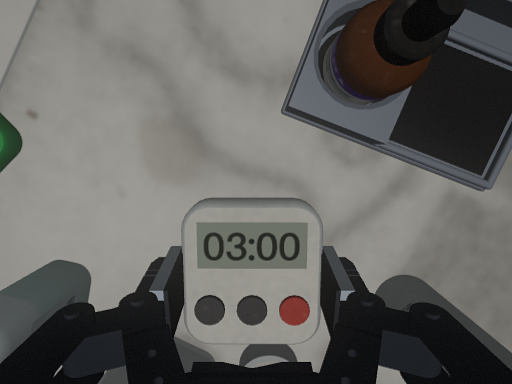

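```bash
python3 -m inch '{"offset":[[-0.6,0.1,0],[-1.2,0.3,0.2],[-1.4,0.5,0.5],[-1.4,0.7,0.9],[-1.35,0.95,1.3],[-1.3,1.2,1.7],[-1.25,1.5,2.1],[-1.24,1.5,2.1],[-1.24,1.5,2.1],[-1.24,1.5,2.1]],"angular":[[0,0,0],[-1.4,0.24,0],[-2.8,0.47,0],[-4.3,0.71,0],[-5.7,0.94,0],[-7.1,1.18,0],[-8.5,1.4,0],[-9.9,1.65,0],[-11.35,1.88,0],[-11.35,1.88,0]],"jaw":[55,55,55,55,55,55,55,55,55,55]}' 50
python3 - <<'E'
from h import *
w=load('w25'); P=np.array([*onz(w,252.5,273,16)[:2],0.]); Rw=R.from_quat(w['obs']['eef_rot']).as_matrix(); d=Rw.T@(P-w['obs']['ee_pos']); print('timer origin',P,'in tool',d.round(1))
Rt=flip(tgt(8.8,10)); T=np.array([411.6,308.7,6+2.5])-Rt@d; print('target TCP',T.round(1))
axes();plan(Rt,[T[0],T[1],T[2]+40]); plan(Rt,T)
c=snap('wrist','w27.png')
E
```

```text
time: 30.62
ee_pos: [409.4, 306.6, 156.4]
eef_rot: [0.503, 0.493, -0.415, 0.576]
ft_force: [0.8, 0.5, -1.2]
finger_gap: 59.0
timer origin [483.69503731 437.55009299   0.        ] in tool [-2.6  0.4 -0.6]
target TCP [411.8 308.1   5.9]
x [ 0.17   0.018 -0.985] y [0.974 0.149 0.17 ] z [ 0.15  -0.989  0.007]
q [ 0.7   0.2  -0.26  0.96 -0.1  -2.6 ] pos [409.4 306.6 156.4] t 30.625 F [ 0.8  0.5 -1.2] gap 59.0
offset [ 1.823 -0.272 -0.032] angular [-0.02  0.07  0.03]
q [ 0.7   0.2  -0.26  0.96 -0.1  -2.6 ] pos [409.4 306.6 156.4] t 30.625 F [ 0.8  0.5 -1.2] gap 59.0
offset [ 2.48  -0.385 -0.036] angular [-0.02  0.07  0.03]
```

View pics/w27.png

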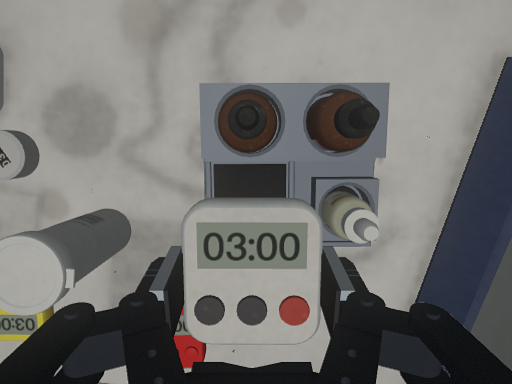

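```bash
python3 -m inch '{"offset":[[0.6,-0.1,-0.03],[1.2,-0.18,-0.03],[1.7,-0.25,-0.03],[1.9,-0.28,-0.03],[1.9,-0.28,-0.03],[1.9,-0.28,-0.03]],"angular":[[0,0,0],[0,0,0],[0,0,0],[0,0,0],[0,0,0],[0,0,0]],"jaw":[55,55,55,55,55,55]}' 50
python3 - <<'E'
from h import *
plan(flip(tgt(8.8,10)),[411.8,308.1,6])
c=snap('wrist','w28.png')
E
```

```text
time: 31.42
ee_pos: [413.9, 310.1, 43.6]
eef_rot: [0.504, 0.493, -0.413, 0.576]
ft_force: [-0.9, 0.3, -0.7]
finger_gap: 58.9
q [ 0.7   0.34 -0.41  0.67 -0.09 -2.6 ] pos [413.9 310.1  43.6] t 31.425 F [-0.9  0.3 -0.7] gap 58.9
offset [ 0.61  -0.148  0.024] angular [ 0.    0.05 -0.01]
```

View pics/w28.png

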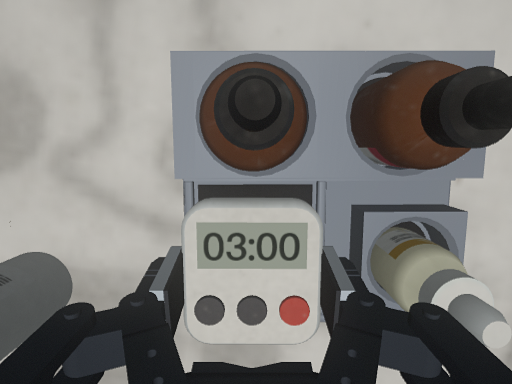

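```bash
python3 -m inch '{"offset":[[0.2,-0.05,0.02],[0.35,-0.09,0.02],[0.45,-0.11,0.02],[0.45,-0.11,0.02]],"angular":[[0,0,0],[0,0,0],[0,0,0],[0,0,0]],"jaw":[55,55,55,55]}' 50
python3 - <<'E'
from h import *
plan(flip(tgt(8.8,10)),[411.8,308.1,6])
c=snap('wrist','w29.png')
E
```

```text
time: 31.98
ee_pos: [410.8, 307.1, 13.8]
eef_rot: [0.503, 0.494, -0.414, 0.576]
ft_force: [-0.1, 0.3, 0.4]
finger_gap: 59.0
q [ 0.7   0.39 -0.45  0.59 -0.09 -2.6 ] pos [410.8 307.1  13.8] t 31.975 F [-0.1  0.3  0.4] gap 59.0
offset [ 0.132 -0.004 -0.014] angular [0.01 0.07 0.03]
```

View pics/w29.png

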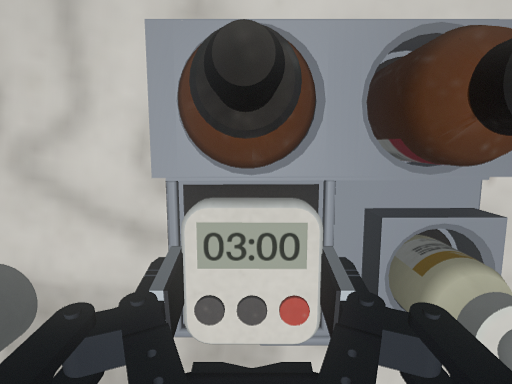

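```bash
python3 -m inch '{"offset":[[0.05,0,0],[0.09,0,0],[0.13,0,-0.01],[0.13,0,-0.01]],"angular":[[0,0,0],[0,0,0],[0,0,0],[0,0,0]],"jaw":[55,55,55,55]}' 50
python3 - <<'E'
from h import *
plan(flip(tgt(8.8,10)),[411.8,308.1,6])
E
```

```text
time: 32.52
ee_pos: [412.8, 308.2, 8.1]
eef_rot: [0.504, 0.493, -0.413, 0.577]
ft_force: [-3.0, -3.5, 10.1]
finger_gap: 58.9
q [ 0.7   0.4  -0.45  0.58 -0.1  -2.6 ] pos [412.8 308.2   8.1] t 32.525 F [-3.  -3.5 10.1] gap 58.9
offset [ 0.031 -0.022 -0.002] angular [0.01 0.06 0.  ]
```

Run:
```python
from h import *
c=snap('wrist','w30.png'); cv2.imwrite('pics/w30c.png',cv2.resize(c['image'][150:384,110:420,::-1],None,fx=2.4,fy=2.4,interpolation=2))
```

```text
(no output)
```

View pics/w30c.png

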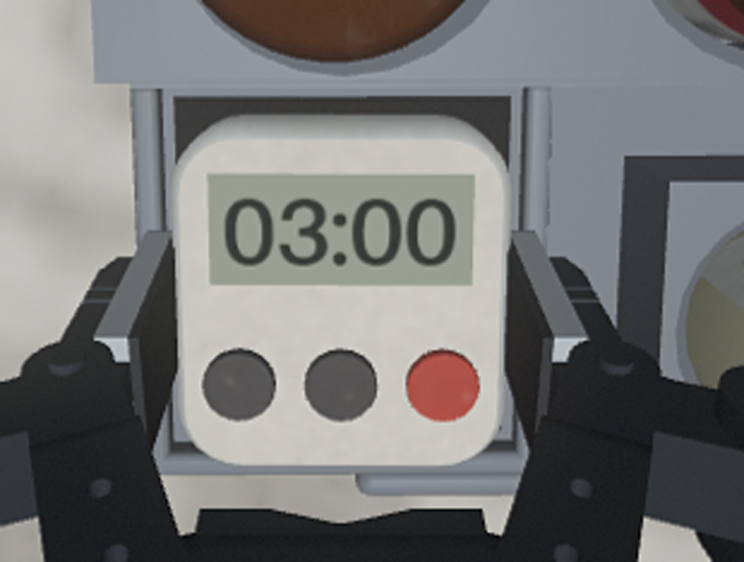

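```bash
python3 -m inch '{"offset":[[0.09,0,-0.01],[0.09,0,-0.01],[0.09,0,-0.01],[0.09,0,-0.01],[0.09,0,-0.01],[0.09,0,-0.01]],"angular":[[0,0,0],[0,0,0],[0,0,0],[0,0,0],[0,0,0],[0,0,0]],"jaw":[72,75,78,80,80,80]}' 50
python3 - <<'E'
from h import *
plan(flip(tgt(8.8,10)),[411.8,308.1,6])
c=snap('wrist','w31.png'); cv2.imwrite('pics/w31c.png',cv2.resize(c['image'][150:384,110:420,::-1],None,fx=2.4,fy=2.4,interpolation=2))
E
```

```text
time: 33.33
ee_pos: [415.7, 310.9, 5.5]
eef_rot: [0.506, 0.493, -0.411, 0.577]
ft_force: [-5.3, -3.4, 23.5]
finger_gap: 68.3
q [ 0.7   0.4  -0.45  0.56 -0.1  -2.6 ] pos [415.7 310.9   5.5] t 33.325 F [-5.3 -3.4 23.5] gap 68.3
offset [-0.021 -0.068  0.036] angular [-0.    0.03 -0.05]
```

View pics/w31c.png

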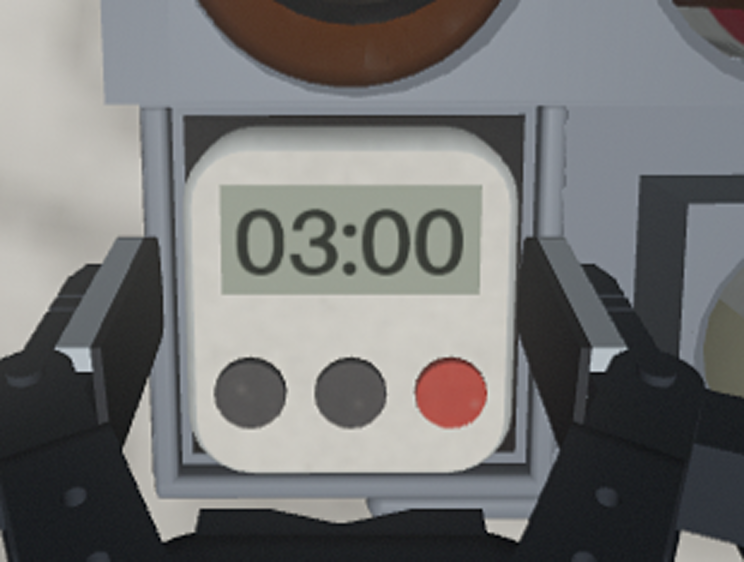

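```bash
python3 -m inch '{"offset":[[-0.15,0.03,0],[-0.4,0.08,0],[-0.9,0.16,0],[-1.6,0.28,0],[-2.4,0.42,0],[-3,0.5,0],[-3,0.5,0]],"angular":[[0,0,0],[0,0,0],[0,0,0],[0,0,0],[0,0,0],[0,0,0],[0,0,0]],"jaw":[80,80,80,80,90,100,100]}' 50
python3 - <<'E'
from h import *
plan(flip(tgt(8.8,10)),[411.8,308.1,6])
c=snap('wrist','w32.png');
E
```

```text
time: 34.25
ee_pos: [413.7, 311.6, 187.9]
eef_rot: [0.506, 0.493, -0.411, 0.577]
ft_force: [0.3, 0.4, 0.2]
finger_gap: 85.1
q [ 0.7   0.18 -0.2   1.03 -0.1  -2.6 ] pos [413.7 311.6 187.9] t 34.25 F [0.3 0.4 0.2] gap 85.1
offset [ 2.976 -0.582  0.046] angular [-0.    0.02 -0.05]
```

View pics/w32.png

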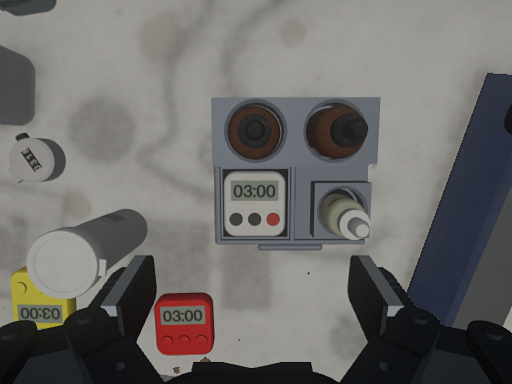

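Run:
```python
from h import *
c=load('w32'); cv2.imwrite('pics/w32c.png',cv2.resize(c['image'][85:260,200:390,::-1],None,fx=4,fy=4,interpolation=2))
o=np.array([446.7,277.7]);th=np.radians(8.8);Rm=np.array([[np.cos(th),-np.sin(th)],[np.sin(th),np.cos(th)]])
for n,u,v,z in [('timer',255,204,22),('disp',255,191,23),('A teat',256,126,112),('B teat',355,128,112),('oil teat',363,230,91)]: print(n,(Rm.T@(onz(c,u,v,z)[:2]-o)).round(1))
t=snap('top','t33.png'); s=snap('scene','s33.png')
```

```text
timer [-28.7  35.2]
disp [-15.9  35.2]
A teat [40.3 35.8]
B teat [ 39.  -31.3]
oil teat [-37.1 -47.1]
```

View pics/w32c.png

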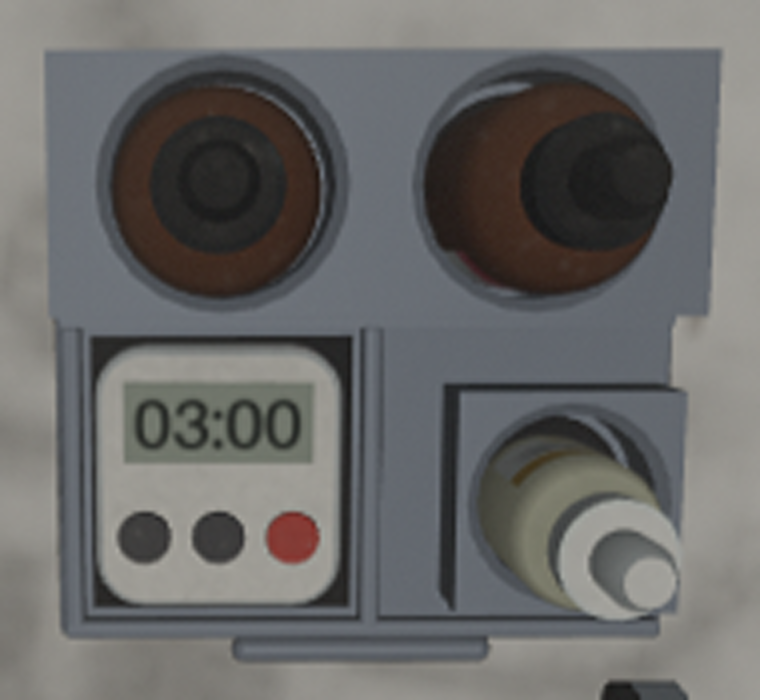

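View pics/t33.png

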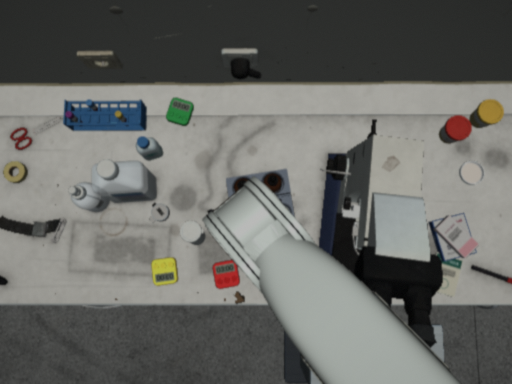

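View pics/s33.png

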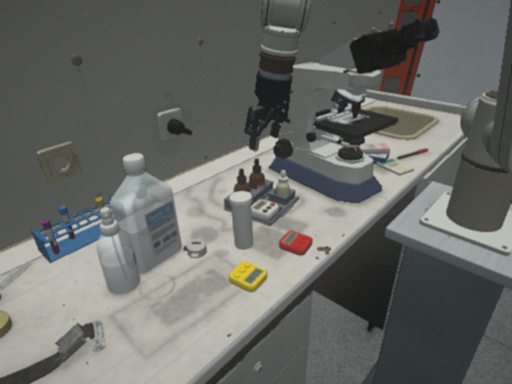

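Run:
```python
from h import *
print(order.finish_job()); print(sensors.get_obs()['time'])
```

```text
the job is handed in; nothing more can be done
None
the job is handed in; nothing more can be done
```

I handed the job in at about 34 s, with both stain bottles standing in the large wells, the oil bottle in the small well and the timer flat in its pocket. The display faces the wells and the buttons face the front.

Last checks, measured in the caddy's frame (mm) from the wrist camera:

| Item | Measured (x, y) | Target (x, y) |
|---|---|---|
| Timer centre | -29, 35 | -30, 36 |
| Left stain bottle, top of teat | 40, 36 | 41, 36 |
| Right stain bottle, top of teat | 39, -31 | 41, -36 |
| Oil bottle, top of teat | -37, -47 | -34, -47 |

- **Right stain bottle:** its top read about 5 mm off centre. That is a rough pixel reading, and the limit at that height would be about 13 mm.
- **Strip tube and tally counter:** they are in the same places in the top view as at the start, and the red, yellow and green look-alikes also appear unmoved.
- **One slip:** I entered one offset the wrong way while releasing the timer. The fingers pressed down with about 23 N at the timer pocket for a moment, and nothing shifted.

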